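Load the sample cassette dock, let the retaining comb in and power it up

ROBOT

A 6-joint arm with a two-finger parallel gripper is mounted at the origin on the work surface. World frame = base frame: x ahead of the robot, y to its left, z up, the work surface at z = 0. Lengths are in m, angles in degrees, forces in N, time in s.
With the tool pointing down it reaches from about 0.35 to 0.875 m from the base axis. Payload 4.2 kg.
Tool frame: the origin (TCP) lies at the very end of the fingers, on their centre line; the grasp point (between the pads) lies 19 mm behind it (arm.grip_point_offset is the distance from the TCP to the grasp point, in m); z points along the fingers, y is the line along which they close (so a half turn about z gives the same grasp; the last joint's range is limited). The gripper opens to 87 mm and grips with 3 to 60 N. Pads are 19 mm wide; open, the fingers measure 117 mm over their backs; the gripper's body (75 mm by 190 mm) begins 51 mm behind the grasp point.
Start: joints at [-57.147, 22.042, 0.453, 0, -68.411, -14.817], TCP at [0.194, -0.594, 0.223] pointing down, gripper open.
Joint ranges: [-179.83, 179.83], [-69.29, 118.12], [-61.27, 80.66], [-181.25, 117.63], [-171.15, -9.14], [-177.46, 177.46]. Speed limits (degrees/s): [159.86, 159.86, 180, 180, 180, 180].

INTERFACE

Orientations are given as a 3x3 rotation matrix whose columns are the frame's x, y, z axes.
In Python, from station import arm gives the robot as it stands.
- The arm moves only by the tool servo_tool, never from a script. Its argument "commands" is a list of rows, each a list of 3 entries, a list of its own where there are three numbers: the finger opening in mm, from 0 to 87, then the shift along the tool's x, y, z in mm, then the turn, a rotation vector about the tool's x, y, z in rad. A call has exactly 8 rows; each row shifts and turns the commanded pose from where the row before left it, along the tool's axes as they then stand; what a row does not reach is not made up. A row lasts 1/10 s, in which the tool goes at most 50 mm and 8.59 degrees, less where a joint would pass 70% of its speed; a pose out of reach is approached as far as the arm can. A call with a gripper value outside its range is refused whole. The fingers move at their own pace and stop on an object; "force" is the grip in N (left out, the last holds). Time passes only in rows, so rows that do not move let the fingers close, or fill a call up. It gives the time, the measured TCP pose, the force, the opening and the grip force at its end, in the units of the state.
- arm.observe(): the state, without advancing time (a new reading comes with each control period).
- arm.read_camera(name): name is "side" or "top" or "wrist"; returns a dict with "image" (384x512x3 uint8, red, green, blue), "K" (3x3 intrinsics, pixels), "eye" and "rotation" of the camera in the world; the wrist camera has in their place "mount" (4x4, takes a point from camera to tool coordinates, whose origin is the TCP and whose axes are the flange's). Camera axes: x right, y up, looking along -z (the intrinsics and any distortion apply to the point x, -y, -z); pixel columns grow to the right and rows downward; lengths in m; the calibration is good to about 2 mm. A picture is of the moment at which its call begins: read the wrist's pose just before it. There is no depth.
- arm.job_done(): hands the job in; it is judged then, once.
The state is a dict: "clock": time; "joints": joint angles; "dq": joint speeds; "tau": joint torques, N m; "eef_pos": TCP position; "tcp_rot": TCP orientation; "force": force on the tool from outside, world axes, zero at the start; "wrist_torque": the same for the moment, N m; "grip_width": opening from 0.0 (shut) to 1.0 (fully open); "grasp_force": force on a finger pad.
Only numpy, scipy, OpenCV 4.12 (cv2) and the standard library are available. Lean on these libraries where they do the work, as an engineer would, in place of code of your own. Each camera call takes 0.05 s, during which the arm holds its last target. There are 200 camera calls.

TASK

Slide every sample cassette lying on the bench into its own bay of the dock, wells end first, until it is fully home against the back. Once they are all in, flick the pawl off the ratchet wheel, ease the crank drum gently back to its stop so that the comb's posts close behind the cassettes, and flick the pawl back on to the wheel. With the comb closed, switch on at the power box (pull the locking toggle out, flip it to the other side and let it drop in behind its lock), and leave the bottle, jar and tube rack undisturbed.

Things in the scene. Friction and masses are not known exactly. Their poses are not given: they have to be found in the camera images.
- cassette1: white plastic sample cassette, about 0.15 kg: flat slab 110 x 64 x 10 mm (its x, y, z) with an upright grip fin on top, 40 (x) x 14 (y) mm, its top 56 mm above the underside. Origin: centre of the slab's underside. The fin is centred at x = -30 mm (rear end); the end with grey wells (+x) goes in first. Starts flat on the bench; absent in some starts.
- cassette2: white plastic sample cassette, about 0.15 kg: flat slab 110 x 64 x 10 mm (its x, y, z) with an upright grip fin on top, 40 (x) x 14 (y) mm, its top 56 mm above the underside. Origin: centre of the slab's underside. The fin is centred at x = -30 mm (rear end); the end with grey wells (+x) goes in first. Starts flat on the bench; absent in some starts.
- cassette3: white plastic sample cassette, about 0.15 kg: flat slab 110 x 64 x 10 mm (its x, y, z) with an upright grip fin on top, 40 (x) x 14 (y) mm, its top 56 mm above the underside. Origin: centre of the slab's underside. The fin is centred at x = -30 mm (rear end); the end with grey wells (+x) goes in first. Starts flat on the bench; absent in some starts.
- fin1 (a point): top centre of the grip fin of cassette 1, above its rear end
- fin2 (a point): top centre of the grip fin of cassette 2, above its rear end
- fin3 (a point): top centre of the grip fin of cassette 3, above its rear end
- station: the fixed dock. Origin: on the bench under the middle bay; +x = push-in direction, +y toward the drum. Three bays side by side, open-topped channels 67 mm wide, floor 14 mm above the bench, walls between them 23 mm thick with rounded noses at x = -51 mm. Back stop face at x = +56 mm. The comb's bar crosses before the mouths at x = -67 to -57 mm, top 12 mm high.
- bay1 (a point): where the origin of a cassette fully home in the bay at y = -90 mm lies (dock x = +1 mm, 14 mm above the bench, cassette x along the dock's x). Any cassette fits any bay. The walls carry lips that overhang the channel 6 mm a side, 14 mm above its floor; lip top 31 mm above the bench, with a tilted-up lead-in at x = -47 to -28 mm whose edge is 37 mm high.
- bay2 (a point): the same for the middle bay, y = 0
- bay3 (a point): the same for the bay at y = +90 mm, next to the drum
- comb (a joint): travel (m) of the steel retaining comb: three posts 8 x 12 mm, top 40 mm above the bench, at dock x = -66 to -58 mm. 0 = open, posts before the walls at y = -45, 45, 135 mm. It slides toward the dock's -y to 0.031 = closed, each post 4 mm behind a home cassette's rear edge; a cassette that is not home blocks it. Geared: comb = 0.020 x drum. A light spring pulls it closed.
- drum (a joint): angle (rad) of the ratchet drum, counter-clockwise from above. 0 = as found, comb open; 1.57 = back at its stop, comb closed. With the pawl on the wheel it cannot turn past 0.15. With the pawl off, a hub brake (0.13 N m) holds it wherever it is left; turn it by the crank peg. It can be wound back to 0.
- drum_axis (a point): point on the drum's vertical axis, 110 mm above the bench (dock x = -36, y = 205 mm). Ratchet wheel (12 teeth) 74 mm wide, top 49 mm above the bench
- crank_peg (a point): top centre of the crank's upright black peg (a grip that spins freely), 16 mm thick, 50 mm tall (60 to 110 mm above the bench), 55 mm from the drum's axis. At drum = 0 it lies on the dock's -x side of the axis; running back takes it counter-clockwise, toward the dock's -y.
- pawl (a joint): angle (rad) of the pawl, counter-clockwise from above. 0 = on the ratchet wheel (as found), 0.6 = flicked off. An over-centre spring holds it at either end; it snaps over at 0.3 (about 3 N at the stub). It drops between two teeth at drum = 0 and at 1.57.
- pawl_pivot (a point): top of the pawl's vertical pivot, 53 mm above the bench (dock x = -81, y = 247.5 mm)
- pawl_stub (a point): top centre of the brass upright stub on the pawl's tail, 12 mm thick, 48 mm tall (49 to 97 mm above the bench), 42 mm from the pivot, on the dock's +y side of it when the pawl is on. Flicking the pawl off swings it counter-clockwise, about 24 mm toward the dock's -x (toward the robot).
- powerbox: fixed white box, 110 x 85 x 58 mm (x, y, z); origin at the centre of its underside. On top stands the locking toggle, which swings along the box's x about a hinge that runs along y at x = 0, 50 mm above the bench; a steel lock catch (18 mm across, 30 mm along y) stands in the middle at x = 0, top 83 mm above the bench.
- toggle_knob (a point): centre of the black toggle knob, 20 x 22 x 34 mm (22 mm along the box's y, 34 mm along the bat), 77 mm from the hinge when in, 91 mm when fully out. The bat leans 0.4 rad from upright to the box's -x as found (off), 0.4 rad to its +x when on.
- bat (a joint): angle (rad) of the toggle about the box's y axis: 0 = off, leaning to -x, as found; 0.8 = on, leaning to +x. Stays where it is left; it cannot pass the middle (0.4) unless the knob is pulled out at least 9 mm.
- sleeve (a joint): how far (m) the knob is pulled out along the bat: 0 = in, 0.014 = fully out; a spring (3 to 6 N) draws it back in.
- reagent: amber bottle, 72 mm wide, 160 mm tall; bystander
- jar: glass jar, 76 mm wide, 100 mm tall; bystander
- tuberack: rack of white tubes, 200 x 90 x 107 mm; bystander
Mind the look-alikes: they are no part of the job. What is shaped like the cassette2 but black, green or yellow is not meant.

How it is judged:
By the outcome, as a careful person would: the job done as asked, in the order asked, and still so for the second after the job is handed in, with the robot touching nothing.
Of cassette1, cassette2, cassette3 only 2 to 3 are there at a start; the rules pass over those that are not, and their reading is None.
At some moment in a run one of cassette1, cassette2, cassette3 may be knocked a few centimetres aside while the robot is not near it.
Once in a run the grip may slacken for a moment while it holds something.
It also fails if it takes over 208 s, if anything falls off the work surface, if the arm or the gripper's body presses on something with over 40 N, if the wrist force passes 120 N, or if a joint passes its speed limit or range.

## Working session

There is one attempt and no reset: what is moved stays moved. The work goes in short steps, Python scripts to look and compute and a tool call to move; the robot and the scene stay as the last step left them, time stands still between calls to the robot, and variables do not carry over. Pictures are saved under pics/ and viewed, at most 14 in all, crops included, and the job is handed in when it is done.

Besides the shell and the picture viewer there is one more tool, called after ">>>" as name(argument=value, ...) on one line, values as JSON. servo_tool: Moves the arm, as the interface text tells. Its arguments: {"type":"object","properties":{"commands":{"type":"array","items":{"type":"array"}},"force":{"type":"number"}},"required":["commands"]}

```bash
ls; mkdir -p pics
python3 - <<'E'
from station import arm
import cv2
s=arm.observe(); print({k:s[k] for k in('clock','eef_pos','tcp_rot','grip_width')})
for n in('side','top'):
    c=arm.read_camera(n); cv2.imwrite(f'pics/{n}0.png',cv2.resize(c['image'][:,:,::-1],(800,600),interpolation=cv2.INTER_CUBIC)); print(n,c['K'],c['eye'],c['rotation'],[k for k in c])
c=arm.read_camera('wrist');print(c['K'],c['mount'])
E
```

```text
pics
{'clock': 0.0, 'eef_pos': array([ 0.19334356, -0.59370338,  0.22147353]), 'tcp_rot': array([[-9.50904471e-01, -3.09483607e-01, -7.64722768e-04],
       [-3.09484536e-01,  9.50902312e-01,  2.02875344e-03],
       [ 9.93107156e-05,  2.16582059e-03, -9.99997650e-01]]), 'grip_width': 0.9927765944382426}
side [[375.36100871   0.         256.21600457]
 [  0.         375.36100871 188.10911377]
 [  0.           0.           1.        ]] [0.12523017 0.48491779 0.80635579] [[-0.78179357  0.46667417 -0.41353843]
 [-0.62350647 -0.59168829  0.51102314]
 [-0.00620455  0.65735849  0.75355247]] ['image', 'K', 'eye', 'rotation']
top [[479.8508149    0.         254.31330543]
 [  0.         479.8508149  186.74497813]
 [  0.           0.           1.        ]] [ 0.45752679 -0.0257485   1.46291603] [[ 0.0249378   0.99853421 -0.04803691]
 [-0.99966805  0.02521961  0.00526943]
 [ 0.00647318  0.04788956  0.99883166]] ['image', 'K', 'eye', 'rotation']
[[319.36605329   0.         252.62306396]
 [  0.         319.36605329 192.47258971]
 [  0.           0.           1.        ]] [[ 1.24374842e-04  9.64673685e-01  2.63447655e-01  7.17804522e-02]
 [ 9.99999965e-01 -1.81563995e-04  1.92733431e-04  5.37738843e-04]
 [ 2.33757478e-04  2.63447621e-01 -9.64673673e-01 -1.61190534e-01]
 [ 0.00000000e+00  0.00000000e+00  0.00000000e+00  1.00000000e+00]]
```

View pics/top0.png

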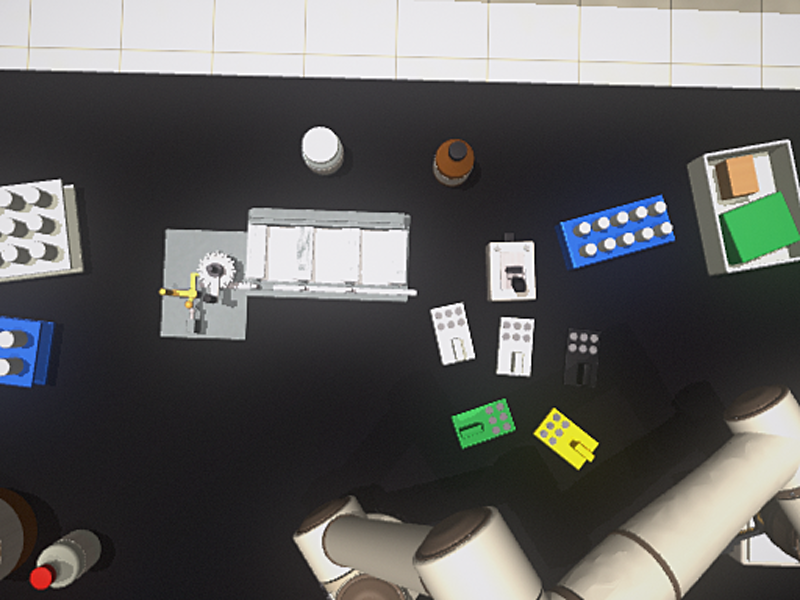

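View pics/side0.png

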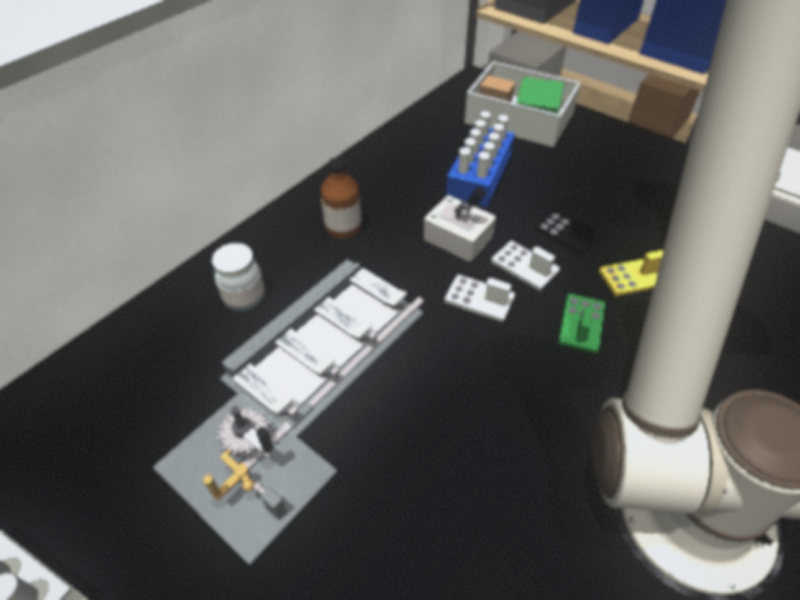

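```bash
cat > h.py <<'E'
import numpy as np, cv2
from scipy.optimize import least_squares
from station import arm
def cam(n):
    s=arm.observe(); c=arm.read_camera(n)
    if n=='wrist':
        M=c['mount']; R=s['tcp_rot']; c['eye']=s['eef_pos']+R@M[:3,3]; c['rotation']=R@M[:3,:3]
    return c
def proj(c,P):
    q=(np.atleast_2d(P)-c['eye'])@c['rotation']; q=q*[1,-1,-1]
    p=q@c['K'].T; return p[:,:2]/p[:,2:]
def unproj(c,uv,z):
    uv=np.atleast_2d(uv).astype(float); d=np.c_[uv,np.ones(len(uv))]@np.linalg.inv(c['K']).T*[1,-1,-1]@c['rotation'].T
    return c['eye']+d*((z-c['eye'][2])/d[:,2])[:,None]
def save(c,name,box=None):   # box x0,y0,x1,y1 native pixels
    im=c['image'][:,:,::-1]
    if box: im=im[box[1]:box[3],box[0]:box[2]]
    f=min(800/im.shape[1],600/im.shape[0]); cv2.imwrite('pics/'+name,cv2.resize(im,None,fx=f,fy=f,interpolation=cv2.INTER_CUBIC)); print(name,'scale',round(f,4))
def pose(p):  # x,y,yaw(rad)
    c,s=np.cos(p[2]),np.sin(p[2]); return np.array([[c,-s,0],[s,c,0],[0,0,1]]),np.array([p[0],p[1],0])
def fit(obs,p0):  # obs: list of (cam, local pts Nx3, uv Nx2)
    def r(p):
        R,t=pose(p); return np.concatenate([(proj(c,np.atleast_2d(L)@R.T+t)-uv).ravel() for c,L,uv in obs])
    s=least_squares(r,p0,loss='soft_l1'); return s.x,r(s.x).reshape(-1,2)
def st():
    s=arm.observe(); R=s['tcp_rot']; print('t',round(s['clock'],2),'tcp',np.round(s['eef_pos']*1000,1),'yaw x-axis',np.round(np.degrees(np.arctan2(R[1,0],R[0,0])),2),'F',np.round(s['force'],1),'w',round(s['grip_width']*87,1),'g',round(s['grasp_force'],1))
    return s
def go(P,yaw,s=None):  # world target mm, tool x-axis yaw deg: total shift in current tool axes, total turn about z
    s=s or arm.observe(); R=s['tcp_rot']; d=np.array(P)-s['eef_pos']*1000
    y=np.radians(yaw); T=np.array([[np.cos(y),np.sin(y),0],[np.sin(y),-np.cos(y),0],[0,0,-1]])
    w=cv2.Rodrigues(R.T@T)[0].ravel(); print('shift(tool now)',np.round(R.T@d,1),'shift(target axes)',np.round(T.T@d,1),'rotvec',np.round(w,4))
E
python3 - <<'E'
from h import *
c=cam('top'); f=1.5625
for n,z,p in[('A',.01,[(431,307),(466,303),(475,359),(442,365)]),('B',.01,[(500,317),(534,320),(531,377),(497,375)]),('box',.058,[(488,241),(535,241),(536,300),(487,300)]),('axis',.1,[(213,270)]),('stub',.097,[(162,292)]),('dockback',.03,[(249,209),(410,214)]),('reag',.16,[(457,150)]),('jar',.1,[(322,147)]),('rack',.1,[(560,223),(660,196)])]:
    w=unproj(c,np.array(p)/f,z); print(n,np.round(w[:,:2]*1000).tolist(),np.round(w.mean(0)*1000))
save(c,'dock0.png',(95,125,275,225))
go([520,-190,330],180)
E
```

```text
A [[500.0, -99.0], [509.0, -167.0], [401.0, -187.0], [388.0, -123.0]] [ 449. -144.   10.]
B [[484.0, -234.0], [479.0, -300.0], [369.0, -296.0], [371.0, -230.0]] [ 426. -265.   10.]
box [[625.0, -201.0], [627.0, -290.0], [516.0, -294.0], [514.0, -202.0]] [ 571. -247.   58.]
axis [[554.0, 303.0]] [554. 303. 100.]
stub [[512.0, 395.0]] [512. 395.  97.]
dockback [[678.0, 256.0], [677.0, -54.0]] [678. 101.  30.]
reag [[772.0, -131.0]] [ 772. -131.  160.]
jar [[786.0, 112.0]] [786. 112. 100.]
rack [[657.0, -327.0], [711.0, -510.0]] [ 684. -419.  100.]
dock0.png scale 4.4444
shift(tool now) [-435.6  283.2 -107.8] shift(target axes) [-326.6  403.9 -108.1] rotvec [ 1.300e-03 -3.000e-04  3.147e-01]
```

View pics/dock0.png

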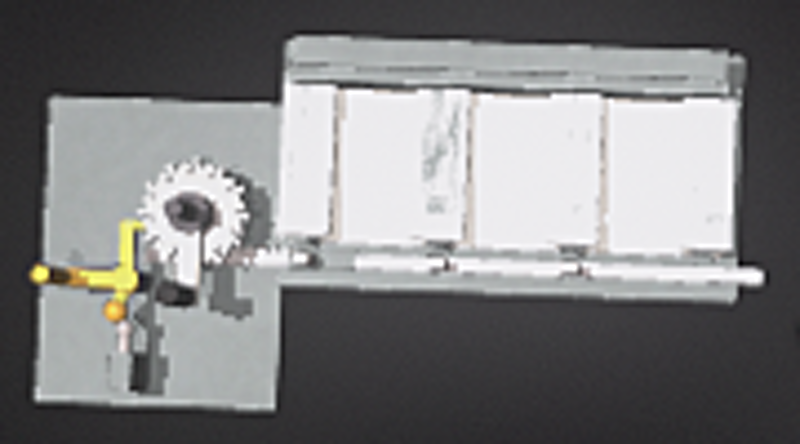

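>>> servo_tool(commands=[[87,[0,0,-26],[0,0,0.105]],[87,[0,0,-26],[0,0,0.105]],[87,[0,0,-26],[0,0,0.105]],[87,[-25,40,0],[0,0,0]],[87,[-25,40,0],[0,0,0]],[87,[-25,40,0],[0,0,0]],[87,[-25,40,0],[0,0,0]],[87,[-25,40,0],[0,0,0]]], force=30)

```text
clock: 1.0
eef_pos: [0.3191, -0.3926, 0.3005]
tcp_rot: [[-1.0, 0.001, 0.0], [0.001, 1.0, 0.0], [-0.0, 0.0, -1.0]]
force: [1.2, -0.3, -0.6]
grip_width: 0.999
grasp_force: 0.0
```

>>> servo_tool(commands=[[87,[-25,40,0],[0,0,0]],[87,[-25,40,0],[0,0,0]],[87,[-25,40,0],[0,0,0]],[87,[-25,40,0],[0,0,0]],[87,[-25,40,0],[0,0,0]],[87,[0,0,0],[0,0,0]],[87,[0,0,0],[0,0,0]],[87,[0,0,0],[0,0,0]]])

```text
clock: 1.8
eef_pos: [0.4432, -0.1947, 0.3004]
tcp_rot: [[-1.0, 0.001, -0.0], [0.001, 1.0, -0.0], [0.0, -0.0, -1.0]]
force: [0.3, -0.7, -0.3]
grip_width: 1.002
grasp_force: 0.0
```

Run:
```python
from h import *
st(); c=cam('wrist'); save(c,'w1.png'); import pickle; pickle.dump(c,open('w1.pkl','wb'))
```

```text
t 1.8 tcp [ 443.2 -194.7  300.4] yaw x-axis 179.96 F [ 0.3 -0.7 -0.3] w 87.2 g 0.0
w1.png scale 1.5625
```

View pics/w1.png

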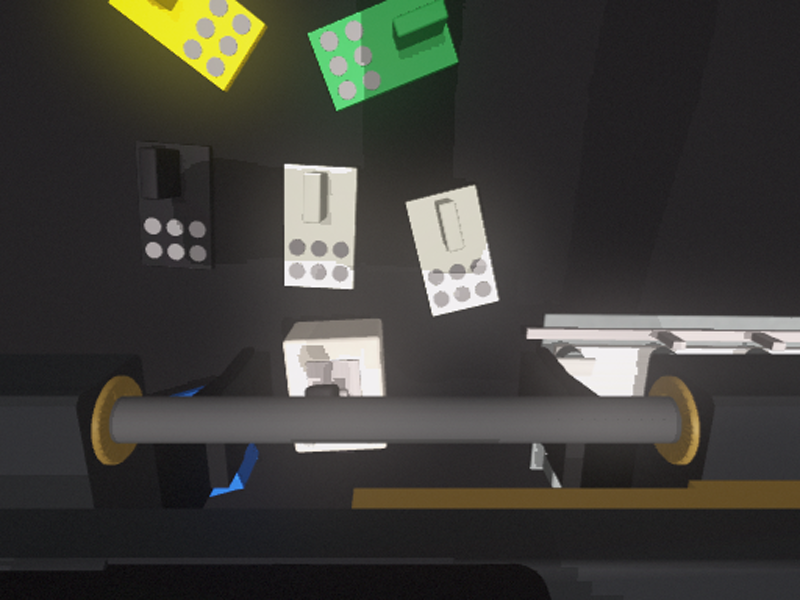

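Run:
```python
from h import *
import pickle
c=pickle.load(open('w1.pkl','rb')); L=np.array([(-55,-32,10),(-55,32,10),(55,32,10),(55,-32,10)])/1000
for n,uv,p0 in[('A',[(406,202),(475,185),(498,301),(434,316)],(.449,-.144,.1)),('B',[(285,164),(357,168),(353,290),(284,286)],(.426,-.265,0))]:
    x,r=fit([(c,L,np.array(uv)/1.5625)],p0); R,t=pose(x); fin=R@[-.03,0,.056]+t
    print(n,np.round(x[:2]*1000,1),np.degrees(x[2]).round(1),np.abs(r).max().round(1),'fin',np.round(fin*1000,1), proj(c,fin)*1.5625)
    go([fin[0]*1000,fin[1]*1000,200],180+np.degrees(x[2]))
c=cam('top'); save(c,'top1.png')
```

```text
A [ 449.1 -140.5] 13.9 0.8 fin [ 420.  -147.7   56. ] [[452.10584291 226.95221861]]
shift(tool now) [ 23.1  47.3 100.5] shift(target axes) [ 11.   51.5 100.5] rotvec [ 0.     -0.0003 -0.2447]
B [ 427.2 -261.9] -3.4 0.5 fin [ 397.3 -260.1   56. ] [[312.12920447 198.50102556]]
shift(tool now) [ 45.6 -65.1 100.5] shift(target axes) [ 41.8 -67.6 100.5] rotvec [-0.     -0.0003  0.0579]
top1.png scale 1.5625
```

View pics/top1.png

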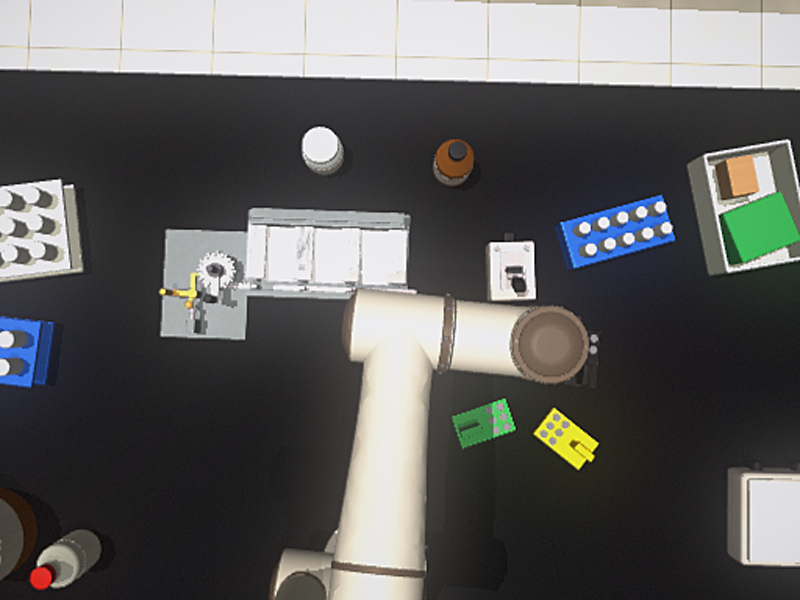

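>>> servo_tool(commands=[[60,[0,0,40],[0,0,-0.122]],[60,[0,0,40],[0,0,-0.122]],[60,[5.5,25.8,30],[0,0,0]],[60,[5.5,25.8,30],[0,0,0]],[60,[0,0,44],[0,0,0]],[60,[0,0,44],[0,0,0]],[60,[0,0,44],[0,0,0]],[60,[0,0,0],[0,0,0]]], force=40)

```text
clock: 2.7
eef_pos: [0.4156, -0.1478, 0.024]
tcp_rot: [[-0.971, -0.238, -0.013], [-0.238, 0.971, 0.0], [0.013, 0.003, -1.0]]
force: [-1.7, 1.2, 1.2]
grip_width: 0.692
grasp_force: 0.0
```

>>> servo_tool(commands=[[60,[0,0,0],[0,0,0]],[0,[0,0,0],[0,0,0]],[0,[0,0,0],[0,0,0]],[0,[0,0,0],[0,0,0]],[0,[0,0,0],[0,0,0]],[0,[0,0,0],[0,0,0]],[0,[0,0,0],[0,0,0]],[0,[0,0,0],[0,0,0]]])

```text
clock: 3.5
eef_pos: [0.4206, -0.1469, 0.0287]
tcp_rot: [[-0.97, -0.242, 0.0], [-0.242, 0.97, -0.0], [-0.0, -0.0, -1.0]]
force: [-0.7, -0.2, 1.5]
grip_width: 0.156
grasp_force: 40.0
```

>>> servo_tool(commands=[[0,[0,0,-50],[0,0,0.122]],[0,[0,0,-50],[0,0,0.122]],[0,[-22.5,31,-21.4],[0,0,0]],[0,[-22.5,31,-21.4],[0,0,0]],[0,[-22.5,31,-21.4],[0,0,0]],[0,[-22.5,31,-21.4],[0,0,0]],[0,[-22.5,31,-21.4],[0,0,0]],[0,[-22.5,31,-21.4],[0,0,0]]])

```text
clock: 4.3
eef_pos: [0.5555, 0.0405, 0.2571]
tcp_rot: [[-1.0, 0.0, -0.002], [0.0, 1.0, -0.0], [0.002, -0.0, -1.0]]
force: [0.9, 0.7, -2.1]
grip_width: 0.158
grasp_force: 39.9
```

>>> servo_tool(commands=[[0,[-22.5,31,-21.4],[0,0,0]],[0,[-22.5,31,-21.4],[0,0,0]],[0,[0,0,0],[0,0,0]],[0,[0,0,0],[0,0,0]],[0,[0,0,0],[0,0,0]],[0,[0,0,0],[0,0,0]],[0,[0,0,0],[0,0,0]],[0,[0,0,0],[0,0,0]]])

```text
clock: 5.1
eef_pos: [0.6002, 0.1004, 0.2997]
tcp_rot: [[-1.0, 0.001, -0.0], [0.001, 1.0, -0.0], [0.0, -0.0, -1.0]]
force: [0.2, 0.1, -1.4]
grip_width: 0.154
grasp_force: 39.9
```

Run:
```python
from h import *
st(); c=cam('wrist'); save(c,'w2.png'); import pickle; pickle.dump(c,open('w2.pkl','wb'))
```

```text
t 5.1 tcp [600.2 100.4 299.7] yaw x-axis 179.95 F [ 0.2  0.1 -1.4] w 13.4 g 39.9
w2.png scale 1.5625
```

View pics/w2.png

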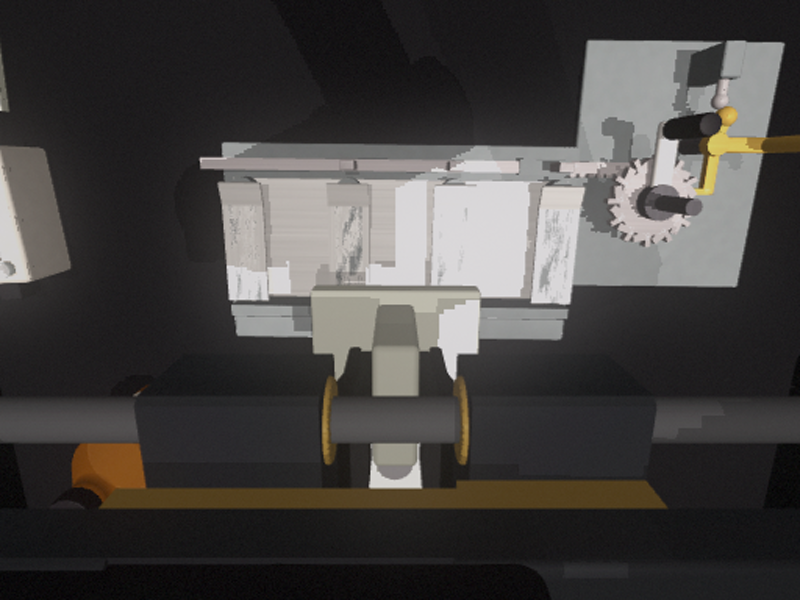

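Run:
```python
from h import *
import pickle
c=pickle.load(open('w2.pkl','rb')); f=1.5625
L=np.array([(-91,205,110),(-81,247.5,53),(-47,-117.5,37),(-47,-62.5,37),(-47,-27.5,37),(-47,27.5,37),(-47,117.5,37),(-67,-100,12),(-67,60,12)])/1000
uv=np.array([(709,124),(718,145),(263,183),(329,183),(369,183),(432,183),(540,183),(265,158),(470,160)])/f
ct=cam('top')
Lt=np.array([(-81,289.5,97)])/1000; ut=np.array([(95+38/4.444,125+273/4.444)])
x,r=fit([(c,L,uv),(ct,Lt,ut)],(.6,.1,0.)); print(x[:2]*1000,np.degrees(x[2])); print(np.round(r,1).tolist())
# edge refine image crop enlarged + overlay
R,t=pose(x); im=cv2.resize(c['image'][70:220,120:512,::-1],None,fx=2,fy=2,interpolation=cv2.INTER_CUBIC)
def ln(P):
    q=((proj(c,np.array(P)/1000@R.T+t)-[120,70])*2+.5).astype(int); cv2.polylines(im,[q],False,(0,0,255),1)
for y in(-117.5,-62.5,-27.5,27.5,62.5,117.5): ln([(-28,y,31),(56,y,31)])
for xx in(-67,-57): ln([(xx,-130,12),(xx,150,12)])
for y in(-45,45,135): ln([(-66,y-6,40),(-58,y-6,40),(-58,y+6,40),(-66,y+6,40),(-66,y-6,40)])
for y in(-90,0,90):
  ln([(-47,y-27.5,37),(-47,y+27.5,37)])
  ln([(56,y-33,14),(56,y+33,14)])
a=np.linspace(0,6.28,30); ln(np.c_[-91+8*np.cos(a),205+8*np.sin(a),110+0*a]); ln(np.c_[-36+37*np.cos(a),205+37*np.sin(a),49+0*a]); ln(np.c_[-81+6*np.cos(a),289.5+6*np.sin(a),97+0*a])
cv2.imwrite('pics/ov.png',im)
```

```text
[590.6934351 104.7527195] -0.7232085674375317
[[1.0, -0.1], [-0.0, -0.8], [-3.2, -0.5], [-2.9, -0.0], [-1.4, 0.3], [0.8, 0.8], [1.2, 1.7], [12.4, -0.2], [-0.4, -0.0], [0.2, -0.0]]
```

View pics/ov.png

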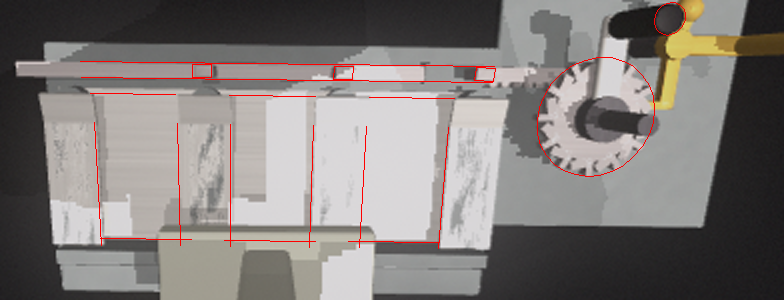

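>>> servo_tool(commands=[[0,[45,1.6,0],[0,0,0.0117]],[0,[45,1.6,0],[0,0,0]],[0,[45,1.6,0],[0,0,0]],[0,[45,1.6,20],[0,0,0]],[0,[0,0,45],[0,0,0]],[0,[0,0,45],[0,0,0]],[0,[0,0,45],[0,0,0]],[0,[0,0,40],[0,0,0]]])

```text
clock: 6.0
eef_pos: [0.4203, 0.109, 0.1037]
tcp_rot: [[-1.0, 0.012, 0.001], [0.012, 1.0, 0.001], [-0.001, 0.001, -1.0]]
force: [0.8, -0.9, -2.4]
grip_width: 0.153
grasp_force: 39.9
```

>>> servo_tool(commands=[[0,[0,0,30],[0,0,0]],[0,[0,0,25],[0,0,0]],[0,[0,0,0],[0,0,0]],[0,[0,0,0],[0,0,0]],[0,[0,0,0],[0,0,0]],[0,[0,0,0],[0,0,0]],[0,[0,0,0],[0,0,0]],[0,[0,0,0],[0,0,0]]])

```text
clock: 6.8
eef_pos: [0.4209, 0.1093, 0.0504]
tcp_rot: [[-1.0, 0.012, 0.001], [0.012, 1.0, 0.001], [-0.001, 0.001, -1.0]]
force: [0.7, -0.1, -2.0]
grip_width: 0.156
grasp_force: 39.9
```

```bash
cat >> h.py <<'E'
D=(.5907,.10475,np.radians(-.72))
def dk(P): R,t=pose(D); return (np.array(P)@R.T+t*1000)      # dock mm -> world mm
def inv(P): R,t=pose(D); return (np.array(P)-t*1000)@R      # world mm -> dock mm
E
python3 - <<'E'
from h import *
s=st(); print(inv(s['eef_pos']*1000)); c=cam('wrist'); save(c,'w3.png',(100,0,512,300))
import pickle; pickle.dump(c,open('w3.pkl','wb'))
E
```

```text
t 6.8 tcp [420.9 109.3  50.4] yaw x-axis 179.32 F [ 0.7 -0.1 -2. ] w 13.6 g 39.9
[-169.83323901    2.43440881   50.4426418 ]
w3.png scale 1.9417
```

View pics/w3.png

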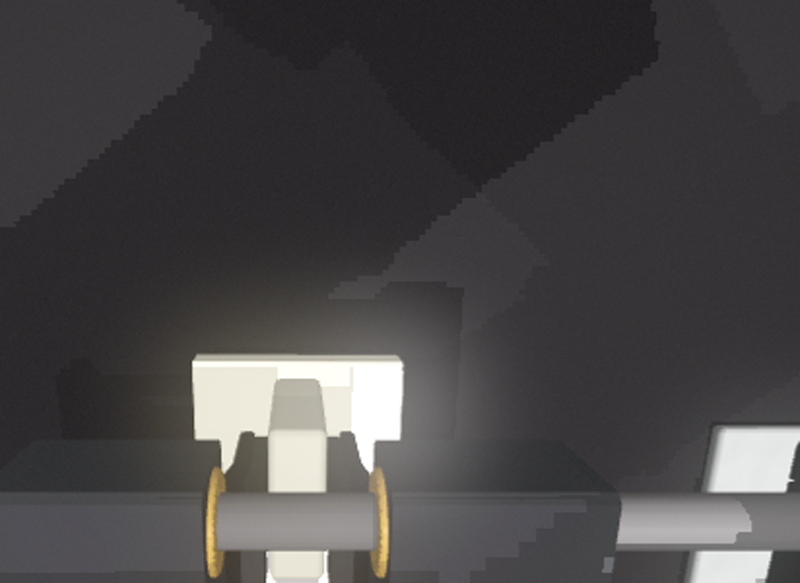

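>>> servo_tool(commands=[[0,[0,-2.4,5.7],[0,0,0]],[0,[-6,0,0],[0,0,0]],[0,[-6,0,0],[0,0,0]],[0,[-6,0,0],[0,0,0]],[0,[-6,0,0],[0,0,0]],[0,[0,0,0],[0,0,0]],[0,[0,0,0],[0,0,0]],[0,[0,0,0],[0,0,0]]])

```text
clock: 7.65
eef_pos: [0.4443, 0.1062, 0.0439]
tcp_rot: [[-1.0, 0.012, -0.0], [0.012, 1.0, -0.0], [0.0, -0.0, -1.0]]
force: [-0.3, -0.6, -0.8]
grip_width: 0.158
grasp_force: 39.9
```

>>> servo_tool(commands=[[0,[-3,0,0],[0,0,0]],[0,[-3,0,0],[0,0,0]],[0,[-3,0,0],[0,0,0]],[0,[-3,0,0],[0,0,0]],[0,[-3,0,0],[0,0,0]],[0,[-3,0,0],[0,0,0]],[0,[-3,0,0],[0,0,0]],[0,[0,0,0],[0,0,0]]])

```text
clock: 8.45
eef_pos: [0.4661, 0.1063, 0.0441]
tcp_rot: [[-1.0, 0.012, 0.0], [0.012, 1.0, 0.0], [-0.0, 0.0, -1.0]]
force: [0.1, 0.7, -1.5]
grip_width: 0.159
grasp_force: 39.9
```

>>> servo_tool(commands=[[0,[-4,0,0],[0,0,0]],[0,[-4,0,0],[0,0,0]],[0,[-4,0,0],[0,0,0]],[0,[-4,0,0],[0,0,0]],[0,[-4,0,0],[0,0,0]],[0,[-4,0,0],[0,0,0]],[0,[-4,0,0],[0,0,0]],[0,[-4,0,0],[0,0,0]]])

```text
clock: 9.25
eef_pos: [0.4979, 0.1058, 0.044]
tcp_rot: [[-1.0, 0.012, -0.0], [0.012, 1.0, -0.0], [0.0, -0.0, -1.0]]
force: [-0.4, 0.2, -1.3]
grip_width: 0.158
grasp_force: 39.9
```

>>> servo_tool(commands=[[0,[-4,0,0],[0,0,0]],[0,[-4,0,0],[0,0,0]],[0,[-4,0,0],[0,0,0]],[0,[-4,0,0],[0,0,0]],[0,[-4,0,0],[0,0,0]],[0,[-4,0,0],[0,0,0]],[0,[-4,0,0],[0,0,0]],[0,[-4,0,0],[0,0,0]]])

```text
clock: 10.05
eef_pos: [0.5299, 0.1054, 0.0441]
tcp_rot: [[-1.0, 0.012, 0.0], [0.012, 1.0, 0.0], [-0.0, 0.0, -1.0]]
force: [1.0, 0.7, -1.3]
grip_width: 0.163
grasp_force: 39.9
```

>>> servo_tool(commands=[[0,[-4,0,0],[0,0,0]],[0,[-4,0,0.5],[0,0,0]],[0,[-4,0,0.5],[0,0,0]],[0,[-4,0,0],[0,0,0]],[0,[-4,0,0],[0,0,0]],[0,[-4,0,0],[0,0,0]],[0,[-2,0,0],[0,0,0]],[0,[0,0,0],[0,0,0]]])

```text
clock: 10.85
eef_pos: [0.5558, 0.1051, 0.043]
tcp_rot: [[-1.0, 0.012, 0.0], [0.012, 1.0, 0.0], [-0.0, 0.0, -1.0]]
force: [0.5, 0.7, -1.2]
grip_width: 0.155
grasp_force: 39.9
```

Excellent, no contact. Last 6 mm slowly.

>>> servo_tool(commands=[[0,[-1,0,0],[0,0,0]],[0,[-1,0,0],[0,0,0]],[0,[-1,0,0],[0,0,0]],[0,[-1,0,0],[0,0,0]],[0,[-0.5,0,0],[0,0,0]],[0,[-0.5,0,0],[0,0,0]],[0,[0,0,0],[0,0,0]],[0,[0,0,0],[0,0,0]]])

```text
clock: 11.65
eef_pos: [0.5605, 0.105, 0.043]
tcp_rot: [[-1.0, 0.012, -0.0], [0.012, 1.0, 0.0], [0.0, -0.0, -1.0]]
force: [-0.3, 0.2, -0.4]
grip_width: 0.159
grasp_force: 39.9
```

>>> servo_tool(commands=[[0,[-0.5,0,0],[0,0,0]],[0,[-0.5,0,0],[0,0,0]],[0,[-0.5,0,0],[0,0,0]],[0,[0,0,0],[0,0,0]],[0,[0,0,0],[0,0,0]],[0,[0,0,0],[0,0,0]],[0,[0,0,0],[0,0,0]],[0,[0,0,0],[0,0,0]]])

```text
clock: 12.45
eef_pos: [0.5621, 0.105, 0.0431]
tcp_rot: [[-1.0, 0.012, -0.0], [0.012, 1.0, 0.0], [0.0, 0.0, -1.0]]
force: [-0.0, -0.9, -0.4]
grip_width: 0.156
grasp_force: 39.9
```

>>> servo_tool(commands=[[0,[-0.5,0,0],[0,0,0]],[0,[-0.5,0,0],[0,0,0]],[0,[-0.5,0,0],[0,0,0]],[0,[-0.5,0,0],[0,0,0]],[0,[0,0,0],[0,0,0]],[0,[0,0,0],[0,0,0]],[0,[0,0,0],[0,0,0]],[0,[0,0,0],[0,0,0]]])

```text
clock: 13.25
eef_pos: [0.5629, 0.1047, 0.0429]
tcp_rot: [[-1.0, 0.012, -0.002], [0.012, 1.0, -0.001], [0.002, -0.001, -1.0]]
force: [-5.6, 0.4, 2.0]
grip_width: 0.16
grasp_force: 40.0
```

>>> servo_tool(commands=[[0,[-0.5,0,0],[0,0,0]],[0,[-0.5,0,0],[0,0,0]],[0,[0,0,0],[0,0,0]],[0,[0,0,0],[0,0,0]],[0,[0,0,0],[0,0,0]],[0,[0,0,0],[0,0,0]],[0,[0,0,0],[0,0,0]],[0,[0,0,0],[0,0,0]]])

```text
clock: 14.05
eef_pos: [0.5629, 0.1046, 0.0429]
tcp_rot: [[-1.0, 0.012, -0.004], [0.012, 1.0, -0.001], [0.004, -0.001, -1.0]]
force: [-8.2, 1.1, 4.3]
grip_width: 0.156
grasp_force: 40.0
```

>>> servo_tool(commands=[[30,[0,0,0],[0,0,0]],[30,[0,0,0],[0,0,0]],[30,[0,0,0],[0,0,0]],[30,[0,0,0],[0,0,0]],[30,[0,0,-30],[0,0,0]],[40,[0,0,-50],[0,0,0]],[40,[0,0,-50],[0,0,0]],[40,[0,0,-50],[0,0,0]]])

```text
clock: 14.85
eef_pos: [0.5651, 0.1048, 0.2252]
tcp_rot: [[-1.0, 0.012, 0.001], [0.012, 1.0, 0.0], [-0.001, 0.0, -1.0]]
force: [0.7, 0.5, -0.4]
grip_width: 0.445
grasp_force: 0.0
```

>>> servo_tool(commands=[[50,[15.4,-38,-9],[0,0,0]],[50,[15.4,-38,-9],[0,0,0]],[50,[15.4,-38,-9],[0,0,0]],[50,[15.4,-38,-9],[0,0,0]],[50,[15.4,-38,-9],[0,0,0]],[50,[15.4,-38,-9],[0,0,0]],[50,[15.4,-38,-9],[0,0,0]],[50,[15.4,-38,-9],[0,0,0]]])

```text
clock: 15.65
eef_pos: [0.4375, -0.199, 0.2958]
tcp_rot: [[-1.0, 0.012, 0.001], [0.012, 1.0, -0.0], [-0.001, -0.0, -1.0]]
force: [0.1, -0.7, 0.1]
grip_width: 0.576
grasp_force: 0.0
```

>>> servo_tool(commands=[[60,[0,0,0],[0,0,0]],[60,[0,0,0],[0,0,0]],[60,[0,0,0],[0,0,0]],[60,[0,0,0],[0,0,0]],[60,[0,0,0],[0,0,0]],[60,[0,0,0],[0,0,0]],[60,[0,0,0],[0,0,0]],[60,[0,0,0],[0,0,0]]])

```text
clock: 16.45
eef_pos: [0.4384, -0.1973, 0.295]
tcp_rot: [[-1.0, 0.011, 0.0], [0.011, 1.0, -0.0], [-0.0, -0.0, -1.0]]
force: [0.0, -0.1, -0.1]
grip_width: 0.685
grasp_force: 0.0
```

Run:
```python
from h import *
st(); c=cam('wrist'); import pickle; pickle.dump(c,open('w4.pkl','wb'))
t=cam('top'); a=cv2.resize(c['image'][0:290,60:512,::-1],None,fx=1.3,fy=1.3); b=cv2.resize(t['image'][100:230,90:350,::-1],(588,294)); 
cv2.imwrite('pics/w4.png',np.vstack([cv2.resize(a,(588,int(a.shape[0]*588/a.shape[1]))),b][::1])[:600]); print(a.shape, 588/452)
```

```text
t 16.45 tcp [ 438.4 -197.3  295. ] yaw x-axis 179.34 F [ 0.  -0.1 -0.1] w 59.6 g 0.0
(377, 588, 3) 1.3008849557522124
```

View pics/w4.png

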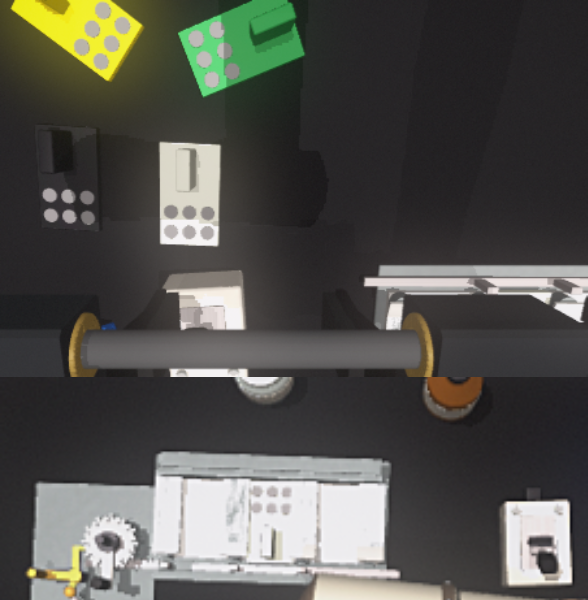

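Run:
```python
from h import *
import pickle
c=pickle.load(open('w4.pkl','rb')); L=np.array([(-55,-32,10),(-55,32,10),(55,32,10),(55,-32,10)])/1000
x,r=fit([(c,L,np.array([(159.5,142),(221,144.5),(218,246),(160,243)])/1.3009+[60,0])],(.427,-.262,0)); R,t=pose(x); fin=R@[-.03,0,.056]+t
print(x[:2]*1000,np.degrees(x[2]),np.abs(r).max(),fin*1000); go([fin[0]*1000,fin[1]*1000,28.5],180+np.degrees(x[2]))
```

```text
[ 426.49481127 -262.17937614] -3.51693747455906 0.6466317491667439 [ 396.55131003 -260.33906814   56.        ]
shift(tool now) [ 41.  -63.4 266.5] shift(target axes) [ 37.8 -65.3 266.5] rotvec [ 0.     -0.      0.0496]
```

>>> servo_tool(commands=[[60,[0,0,0],[0,0,0.0496]],[60,[18.9,-32.6,20],[0,0,0]],[60,[18.9,-32.6,20],[0,0,0]],[60,[0,0,46],[0,0,0]],[60,[0,0,46],[0,0,0]],[60,[0,0,46],[0,0,0]],[60,[0,0,46],[0,0,0]],[60,[0,0,42.5],[0,0,0]]])

```text
clock: 17.35
eef_pos: [0.3964, -0.2604, 0.0271]
tcp_rot: [[-0.998, 0.062, 0.001], [0.062, 0.998, -0.0], [-0.001, -0.0, -1.0]]
force: [0.2, -0.4, -0.4]
grip_width: 0.688
grasp_force: 0.0
```

>>> servo_tool(commands=[[60,[0,0,0],[0,0,0]],[60,[0,0,0],[0,0,0]],[0,[0,0,0],[0,0,0]],[0,[0,0,0],[0,0,0]],[0,[0,0,0],[0,0,0]],[0,[0,0,0],[0,0,0]],[0,[0,0,0],[0,0,0]],[0,[0,0,0],[0,0,0]]])

```text
clock: 18.15
eef_pos: [0.3966, -0.2603, 0.0288]
tcp_rot: [[-0.998, 0.061, 0.0], [0.061, 0.998, -0.0], [-0.0, -0.0, -1.0]]
force: [-0.5, 0.7, -0.7]
grip_width: 0.232
grasp_force: 0.0
```

Run:
```python
from h import *
s=st(); P=dk([-168,-90,0]); print(P); go([P[0],P[1],44.5],179.28)
```

```text
t 18.15 tcp [ 396.6 -260.3   28.8] yaw x-axis 176.48 F [-0.5  0.7 -0.7] w 20.2 g 0.0
[421.58232098  16.86820072   0.        ]
shift(tool now) [ -7.9 278.2 -15.7] shift(target axes) [-21.5 277.5 -15.7] rotvec [-0.0001  0.0004 -0.0489]
```

>>> servo_tool(commands=[[0,[0,0,0],[0,0,0]],[0,[0,0,0],[0,0,0]],[0,[0,0,0],[0,0,0]],[0,[0,0,0],[0,0,0]],[0,[0,0,-30],[0,0,0]],[0,[0,0,-30],[0,0,-0.0489]],[0,[-4.3,46,0],[0,0,0]],[0,[-4.3,46,0],[0,0,0]]])

```text
clock: 18.95
eef_pos: [0.4062, -0.168, 0.0888]
tcp_rot: [[-1.0, 0.017, 0.001], [0.017, 1.0, 0.001], [-0.001, 0.001, -1.0]]
force: [0.8, 0.3, -2.6]
grip_width: 0.162
grasp_force: 40.0
```

>>> servo_tool(commands=[[0,[-4.3,46,0],[0,0,0]],[0,[-4.3,46,0],[0,0,0]],[0,[-4.3,46,0],[0,0,0]],[0,[0,47.5,0],[0,0,0]],[0,[0,0,22],[0,0,0]],[0,[0,0,22],[0,0,0]],[0,[0,0,0],[0,0,0]],[0,[0,0,0],[0,0,0]]])

```text
clock: 19.75
eef_pos: [0.4211, 0.0167, 0.0443]
tcp_rot: [[-1.0, 0.013, -0.002], [0.013, 1.0, -0.001], [0.002, -0.001, -1.0]]
force: [0.2, 0.3, -2.0]
grip_width: 0.159
grasp_force: 40.0
```

Run:
```python
from h import *
s=st(); P=dk([-168,-90,0]); go([P[0],P[1],44.5],179.28)
```

```text
t 19.75 tcp [421.1  16.7  44.3] yaw x-axis 179.28 F [ 0.2  0.3 -2. ] w 13.9 g 40.0
shift(tool now) [-0.5  0.2 -0.2] shift(target axes) [-0.5  0.2 -0.2] rotvec [-0.0008 -0.0016 -0.0001]
```

>>> servo_tool(commands=[[0,[-6,0,0],[0,0,0]],[0,[-6,0,0],[0,0,0]],[0,[-6,0,0],[0,0,0]],[0,[-6,0,0],[0,0,0]],[0,[-3,0,0],[0,0,0]],[0,[-3,0,0],[0,0,0]],[0,[-3,0,0],[0,0,0]],[0,[-3,0,0],[0,0,0]]])

```text
clock: 20.55
eef_pos: [0.4576, 0.0164, 0.0445]
tcp_rot: [[-1.0, 0.013, -0.0], [0.013, 1.0, -0.0], [0.0, -0.0, -1.0]]
force: [-0.7, -0.3, -2.6]
grip_width: 0.154
grasp_force: 40.0
```

>>> servo_tool(commands=[[0,[-3,0,0],[0,0,0]],[0,[-3,0,0],[0,0,0]],[0,[-3,0,0],[0,0,0]],[0,[-3,0,0],[0,0,0]],[0,[-3,0,0],[0,0,0]],[0,[-3,0,0],[0,0,0]],[0,[-3,0,0],[0,0,0]],[0,[-3,0,0],[0,0,0]]])

```text
clock: 21.35
eef_pos: [0.4817, 0.0161, 0.0445]
tcp_rot: [[-1.0, 0.013, -0.0], [0.013, 1.0, -0.0], [0.0, -0.0, -1.0]]
force: [-0.1, -0.2, -1.4]
grip_width: 0.158
grasp_force: 40.0
```

>>> servo_tool(commands=[[0,[-4,0,0],[0,0,0]],[0,[-4,0,0],[0,0,0]],[0,[-4,0,0],[0,0,0]],[0,[-4,0,0],[0,0,0]],[0,[-4,0,0],[0,0,0]],[0,[-4,0,0],[0,0,0]],[0,[-4,0,0],[0,0,0]],[0,[-4,0,0],[0,0,0]]])

```text
clock: 22.15
eef_pos: [0.5138, 0.0157, 0.0445]
tcp_rot: [[-1.0, 0.013, -0.0], [0.013, 1.0, -0.0], [0.0, -0.0, -1.0]]
force: [0.7, 0.5, -2.9]
grip_width: 0.158
grasp_force: 40.0
```

>>> servo_tool(commands=[[0,[-5,0,0],[0,0,0]],[0,[-5,0,0],[0,0,0]],[0,[-5,0,0],[0,0,0]],[0,[-5,0,0.5],[0,0,0]],[0,[-5,0,0.5],[0,0,0]],[0,[-5,0,0],[0,0,0]],[0,[-5,0,0],[0,0,0]],[0,[-5,0,0],[0,0,0]]])

```text
clock: 22.95
eef_pos: [0.5539, 0.0152, 0.0435]
tcp_rot: [[-1.0, 0.013, -0.0], [0.013, 1.0, -0.0], [0.0, -0.0, -1.0]]
force: [-0.0, 0.2, -2.5]
grip_width: 0.162
grasp_force: 40.0
```

>>> servo_tool(commands=[[0,[-1,0,0],[0,0,0]],[0,[-1,0,0],[0,0,0]],[0,[-1,0,0],[0,0,0]],[0,[-1,0,0],[0,0,0]],[0,[-1,0,0],[0,0,0]],[0,[-1,0,0],[0,0,0]],[0,[-0.5,0,0],[0,0,0]],[0,[0,0,0],[0,0,0]]])

```text
clock: 23.75
eef_pos: [0.56, 0.0152, 0.0435]
tcp_rot: [[-1.0, 0.013, -0.0], [0.013, 1.0, -0.0], [0.0, -0.0, -1.0]]
force: [-0.2, 1.1, -1.0]
grip_width: 0.161
grasp_force: 40.0
```

>>> servo_tool(commands=[[0,[-0.5,0,0],[0,0,0]],[0,[-0.5,0,0],[0,0,0]],[0,[-0.5,0,0],[0,0,0]],[0,[-0.5,0,0],[0,0,0]],[0,[0,0,0],[0,0,0]],[0,[0,0,0],[0,0,0]],[0,[0,0,0],[0,0,0]],[0,[0,0,0],[0,0,0]]])

```text
clock: 24.55
eef_pos: [0.5604, 0.0148, 0.0431]
tcp_rot: [[-1.0, 0.013, -0.003], [0.013, 1.0, -0.001], [0.003, -0.001, -1.0]]
force: [-4.6, 0.5, 1.0]
grip_width: 0.159
grasp_force: 40.0
```

>>> servo_tool(commands=[[0,[-0.6,0,0],[0,0,0]],[0,[-0.4,0,0],[0,0,0]],[0,[0,0,0],[0,0,0]],[30,[0,0,0],[0,0,0]],[30,[0,0,0],[0,0,0]],[30,[0,0,0],[0,0,0]],[30,[0,0,0],[0,0,0]],[30,[0,0,-30],[0,0,0]]])

```text
clock: 25.35
eef_pos: [0.5605, 0.0145, 0.0704]
tcp_rot: [[-1.0, 0.014, -0.008], [0.014, 1.0, -0.002], [0.008, -0.002, -1.0]]
force: [0.0, 0.3, 0.2]
grip_width: 0.337
grasp_force: 0.0
```

>>> servo_tool(commands=[[30,[0,0,-45],[0,0,0]],[0,[0,0,-45],[0,0,0]],[0,[0,0,-30],[0,0,0]],[0,[0,48,0],[0,0,0]],[0,[0,48,0],[0,0,0]],[0,[0,48,0],[0,0,0]],[0,[0,0,0],[0,0,0]],[0,[0,0,0],[0,0,0]]])

```text
clock: 26.15
eef_pos: [0.5648, 0.1603, 0.1934]
tcp_rot: [[-1.0, 0.01, 0.0], [0.01, 1.0, -0.0], [-0.0, -0.0, -1.0]]
force: [1.5, -0.8, -0.4]
grip_width: 0.001
grasp_force: 0.0
```

Run:
```python
from h import *
s=st(); P=dk([-55,289.5,0]); print(P); go([P[0],P[1],65],179.28)
t=cam('top'); w=cam('wrist'); save(w,'wx.png')
import pickle; pickle.dump(w,open('w5.pkl','wb'))
a=cv2.resize(t['image'][110:220,90:290,::-1],(545,300),interpolation=cv2.INTER_CUBIC); b=cv2.resize(w['image'][:230,:,::-1],(667,300)); b=b[:,:667]
im=np.zeros((600,667,3),np.uint8); im[:300,:545]=a; im[300:]=b; cv2.imwrite('pics/w5.png',im)
```

```text
t 26.15 tcp [564.8 160.3 193.4] yaw x-axis 179.4 F [ 1.5 -0.8 -0.4] w 0.1 g 0.0
[539.34221112 394.91827449   0.        ]
shift(tool now) [ 27.9 234.3 128.4] shift(target axes) [ 28.4 234.3 128.4] rotvec [-0.      0.0002  0.0021]
wx.png scale 1.5625
```

View pics/w5.png

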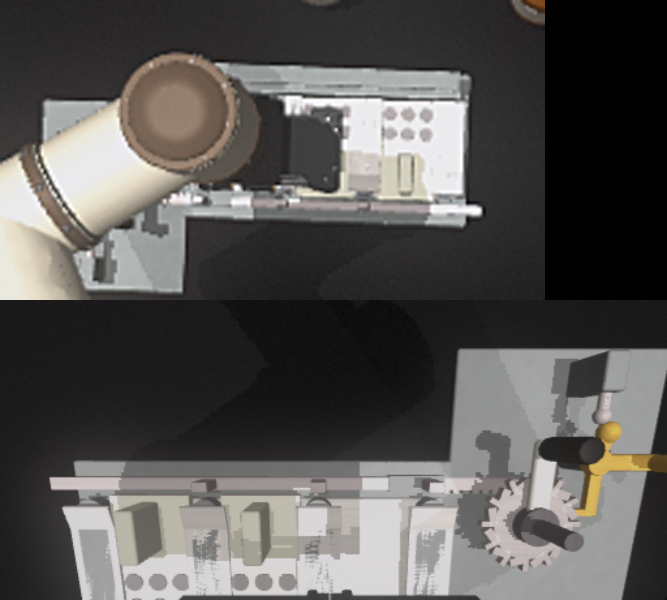

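>>> servo_tool(commands=[[0,[5.6,46.8,0],[0,0,0]],[0,[5.6,46.8,0],[0,0,0]],[0,[5.6,46.8,0],[0,0,0]],[0,[5.6,46.8,0],[0,0,0]],[0,[5.6,46.8,0],[0,0,0.002]],[0,[0,0,40],[0,0,0]],[0,[0,0,40],[0,0,0]],[0,[0,0,20],[0,0,0]]])

```text
clock: 27.05
eef_pos: [0.5386, 0.391, 0.0895]
tcp_rot: [[-1.0, 0.017, -0.005], [0.017, 1.0, -0.004], [0.005, -0.004, -1.0]]
force: [-0.2, -0.8, -0.0]
grip_width: 0.005
grasp_force: 0.0
```

>>> servo_tool(commands=[[0,[0,0,14],[0,0,0]],[0,[0,0,14],[0,0,0]],[0,[0,0,0],[0,0,0]],[0,[0,0,0],[0,0,0]],[0,[0,0,0],[0,0,0]],[0,[3,0,0],[0,0,0]],[0,[3,0,0],[0,0,0]],[0,[0,0,0],[0,0,0]]])

```text
clock: 27.85
eef_pos: [0.5334, 0.3937, 0.0661]
tcp_rot: [[-1.0, 0.014, 0.0], [0.014, 1.0, 0.001], [-0.0, 0.001, -1.0]]
force: [-0.2, 0.1, -1.1]
grip_width: 0.004
grasp_force: 0.0
```

Run:
```python
from h import *
s=st(); print(inv(s['eef_pos']*1000)); w=cam('wrist'); save(w,'w6.png')
```

```text
t 27.85 tcp [533.4 393.7  66.1] yaw x-axis 179.19 F [-0.2  0.1 -1.1] w 0.3 g 0.0
[-60.95150957 288.22832793  66.11328842]
w6.png scale 1.5625
```

View pics/w6.png

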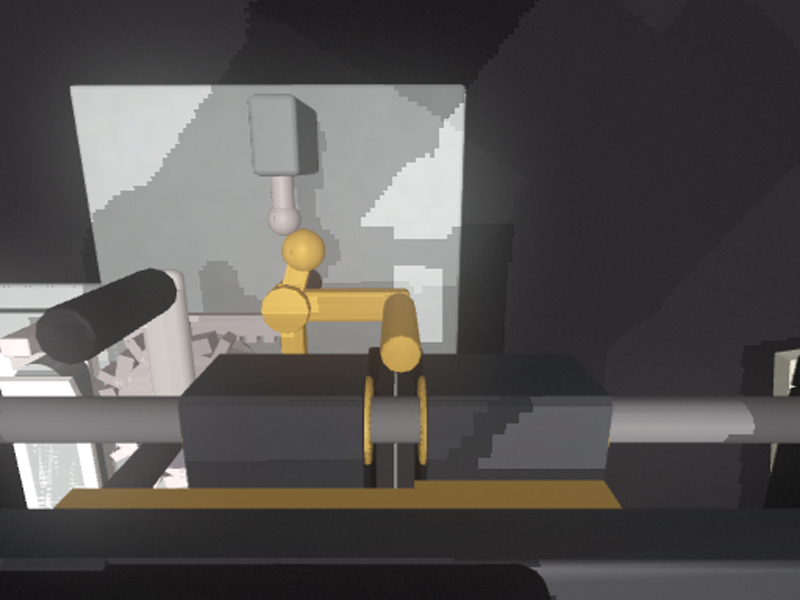

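>>> servo_tool(commands=[[0,[3,0,0],[0,0,0]],[0,[3,0,0],[0,0,0]],[0,[3,0,0],[0,0,0]],[0,[3,0,0],[0,0,0]],[0,[3,0,0],[0,0,0]],[0,[3,0,0],[0,0,0]],[0,[3,0,0],[0,0,0]],[0,[3,0,0],[0,0,0]]])

```text
clock: 28.7
eef_pos: [0.509, 0.3927, 0.0655]
tcp_rot: [[-1.0, 0.014, -0.001], [0.014, 1.0, -0.003], [0.001, -0.003, -1.0]]
force: [3.6, -4.7, 0.7]
grip_width: 0.004
grasp_force: 2.4
```

>>> servo_tool(commands=[[0,[0,0,0],[0,0,0]],[0,[0,0,0],[0,0,0]],[0,[-6,0,0],[0,0,0]],[0,[-6,0,0],[0,0,0]],[0,[-6,0,0],[0,0,0]],[0,[0,0,-30],[0,0,0]],[0,[0,0,-40],[0,0,0]],[0,[0,0,0],[0,0,0]]])

```text
clock: 29.5
eef_pos: [0.5313, 0.3962, 0.1421]
tcp_rot: [[-1.0, 0.014, 0.01], [0.014, 1.0, 0.008], [-0.009, 0.008, -1.0]]
force: [0.9, 0.4, 0.8]
grip_width: 0.004
grasp_force: 0.0
```

Run:
```python
from h import *
s=st(); print(inv(s['eef_pos']*1000)); w=cam('wrist'); save(w,'w7.png')
import pickle; pickle.dump(w,open('w7.pkl','wb'))
R,t=pose(D)
for a in(0,.6): print(a, proj(w,dk([-81+42*np.cos(np.pi/2+a),247.5+42*np.sin(np.pi/2+a),97])/1000)*1.5625)
print(proj(w,dk([-91,205,110])/1000)*1.5625)
```

```text
t 29.5 tcp [531.3 396.2 142.1] yaw x-axis 179.21 F [0.9 0.4 0.8] w 0.3 g 0.0
[-63.00931693 290.7258538  142.13129011]
w7.png scale 1.5625
0 [[389.77474258 294.50795312]]
0.6 [[371.82935373 239.21524041]]
[[175.66431286 279.31204562]]
```

View pics/w7.png

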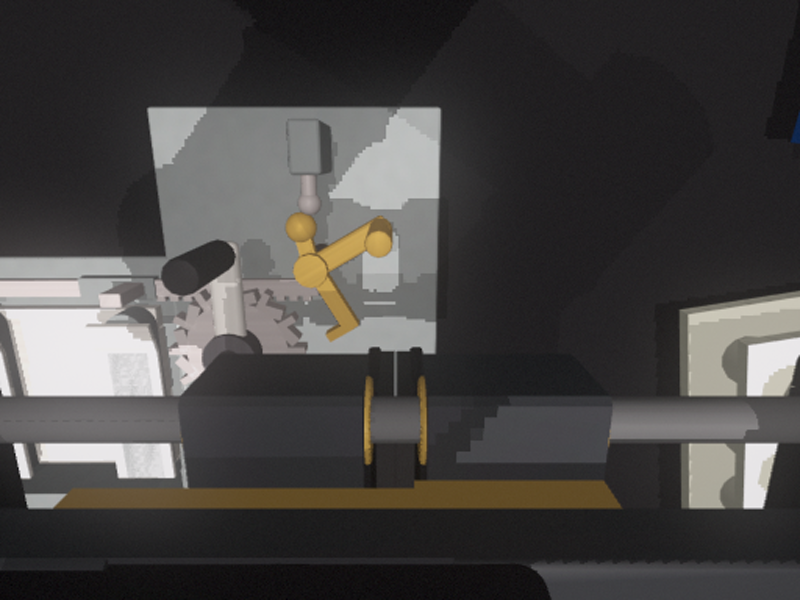

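>>> servo_tool(commands=[[40,[14,-42,0],[0,0,0]],[40,[14,-42,0],[0,0,0]],[40,[0,0,0],[0,0,0]],[40,[0,0,0],[0,0,0]],[40,[0,0,0],[0,0,0]],[40,[0,0,0],[0,0,0]],[40,[0,0,0],[0,0,0]],[40,[0,0,0],[0,0,0]]], force=15)

```text
clock: 30.35
eef_pos: [0.4987, 0.3106, 0.1352]
tcp_rot: [[-1.0, 0.014, -0.0], [0.014, 1.0, -0.0], [0.0, -0.0, -1.0]]
force: [-0.2, 0.4, -0.3]
grip_width: 0.457
grasp_force: 0.0
```

Run:
```python
from h import *
s=st(); print(inv(s['eef_pos']*1000)); P=dk([-91,205,0]); go([P[0],P[1],76],179.28)
```

```text
t 30.35 tcp [498.7 310.6 135.2] yaw x-axis 179.19 F [-0.2  0.4 -0.3] w 39.7 g 0.0
[-94.59904855 204.6933957  135.23919791]
shift(tool now) [-3.6  0.3 59.2] shift(target axes) [-3.6  0.3 59.2] rotvec [-0.0001 -0.0002 -0.0016]
```

>>> servo_tool(commands=[[40,[-3.6,0.3,20],[0,0,0]],[40,[0,0,20],[0,0,0]],[40,[0,0,19],[0,0,0]],[40,[0,0,0],[0,0,0]],[0,[0,0,0],[0,0,0]],[0,[0,0,0],[0,0,0]],[0,[0,0,0],[0,0,0]],[0,[0,0,0],[0,0,0]]])

```text
clock: 31.15
eef_pos: [0.5025, 0.3108, 0.0775]
tcp_rot: [[-1.0, 0.014, 0.001], [0.014, 1.0, 0.002], [-0.001, 0.002, -1.0]]
force: [0.1, 2.8, 0.4]
grip_width: 0.181
grasp_force: 2.3
```

>>> servo_tool(commands=[[0,[0,0,0],[0,0,0]],[0,[0,0,0],[0,0,0]],[0,[0,0,0],[0,0,0]],[0,[0,0,0],[0,0,0]],[0,[0,0,0],[0,0,0]],[0,[0,0,0],[0,0,0]],[0,[0,0,0],[0,0,0]],[0,[0,0,0],[0,0,0]]])

```text
clock: 31.95
eef_pos: [0.5026, 0.3108, 0.0774]
tcp_rot: [[-1.0, 0.014, 0.001], [0.014, 1.0, 0.001], [-0.001, 0.001, -1.0]]
force: [-1.8, 0.5, 5.9]
grip_width: 0.176
grasp_force: 15.0
```

Run:
```python
from h import *
s=st(); p=inv(s['eef_pos']*1000); print(p)
# arc increments in tool axes (tool x=-dock x, tool y=dock y)
th=np.linspace(0,1.57,33); P=np.c_[-36-55*np.cos(th),205-55*np.sin(th)]; d=np.diff(P,axis=0); 
for i in range(0,32,4): print(i,np.round([-d[i:i+4,0].mean(),d[i:i+4,1].mean()],2))
```

```text
t 31.95 tcp [502.6 310.8  77.4] yaw x-axis 179.19 F [-1.8  0.5  5.9] w 15.3 g 15.0
[-90.69495126 204.90038676  77.42426513]
0 [-0.26 -2.68]
4 [-0.78 -2.58]
8 [-1.27 -2.38]
12 [-1.71 -2.08]
16 [-2.08 -1.71]
20 [-2.38 -1.27]
24 [-2.58 -0.78]
28 [-2.68 -0.27]
```

>>> servo_tool(commands=[[0,[0,-1.3,-1],[0,0,0]],[0,[-0.3,-2.7,-1],[0,0,0]],[0,[-0.3,-2.7,0],[0,0,0]],[0,[-0.3,-2.7,0],[0,0,0]],[0,[-0.8,-2.6,0],[0,0,0]],[0,[-0.8,-2.6,0],[0,0,0]],[0,[-0.8,-2.6,0],[0,0,0]],[0,[-0.8,-2.6,0],[0,0,0]]])

```text
clock: 32.75
eef_pos: [0.5061, 0.2904, 0.0777]
tcp_rot: [[-1.0, 0.015, -0.0], [0.015, 1.0, 0.001], [0.0, 0.001, -1.0]]
force: [4.4, 4.5, -9.2]
grip_width: 0.179
grasp_force: 15.0
```

```bash
cat >> h.py <<'E'
def crank():
    s=st(); p=inv(s['eef_pos']*1000); v=p[:2]-[-36,205]; print('dock',np.round(p,1),'r',round(float(np.hypot(*v)),1),'th',round(float(np.arctan2(-v[1],-v[0])),3))
E
python3 -c "
from h import *
crank()"
```

```text
t 32.75 tcp [506.1 290.4  77.7] yaw x-axis 179.14 F [ 4.4  4.5 -9.2] w 15.6 g 15.0
dock [-86.9 184.6  77.7] r 54.9 th 0.381
```

>>> servo_tool(commands=[[0,[-1.0,-2.5,0.7],[0,0,0]],[0,[-1.2,-2.4,0.5],[0,0,0]],[0,[-1.3,-2.4,0],[0,0,0]],[0,[-1.4,-2.3,0],[0,0,0]],[0,[-1.6,-2.2,0],[0,0,0]],[0,[-1.7,-2.1,0],[0,0,0]],[0,[-1.8,-2.0,0],[0,0,0]],[0,[-1.9,-1.9,0],[0,0,0]]])

```text
clock: 33.55
eef_pos: [0.5177, 0.2723, 0.0776]
tcp_rot: [[-1.0, 0.015, -0.0], [0.015, 1.0, 0.0], [0.0, 0.0, -1.0]]
force: [1.2, 3.8, -2.2]
grip_width: 0.177
grasp_force: 15.0
```

```bash
python3 -c "
from h import *
crank()"
```

```text
t 33.55 tcp [517.7 272.3  77.6] yaw x-axis 179.16 F [ 1.2  3.8 -2.2] w 15.4 g 15.0
dock [-75.1 166.6  77.6] r 54.8 th 0.775
```

>>> servo_tool(commands=[[0,[-2.0,-1.9,0],[0,0,0]],[0,[-2.1,-1.8,0],[0,0,0]],[0,[-2.2,-1.7,0],[0,0,0]],[0,[-2.2,-1.6,0],[0,0,0]],[0,[-2.3,-1.5,0],[0,0,0]],[0,[-2.4,-1.3,0],[0,0,0]],[0,[-2.4,-1.2,0],[0,0,0]],[0,[-2.5,-1.1,0],[0,0,0]]])

```text
clock: 34.35
eef_pos: [0.5356, 0.2599, 0.0775]
tcp_rot: [[-1.0, 0.015, -0.0], [0.015, 1.0, -0.0], [0.0, -0.0, -1.0]]
force: [-1.6, 3.3, 1.8]
grip_width: 0.174
grasp_force: 15.0
```

```bash
python3 -c "
from h import *
crank()"
```

```text
t 34.35 tcp [535.6 259.9  77.5] yaw x-axis 179.16 F [-1.6  3.3  1.8] w 15.1 g 15.0
dock [-57.1 154.4  77.5] r 54.8 th 1.176
```

>>> servo_tool(commands=[[0,[-2.5,-0.9,0],[0,0,0]],[0,[-2.6,-0.8,0],[0,0,0]],[0,[-2.6,-0.7,0],[0,0,0]],[0,[-2.6,-0.6,0],[0,0,0]],[0,[-2.6,-0.5,0],[0,0,0]],[0,[-2.6,-0.3,0],[0,0,0]],[0,[-2.0,-0.2,0],[0,0,0]],[0,[-1.5,-0.1,0],[0,0,0]]])

```text
clock: 35.15
eef_pos: [0.5546, 0.2554, 0.0774]
tcp_rot: [[-1.0, 0.015, -0.0], [0.015, 1.0, -0.0], [0.0, -0.0, -1.0]]
force: [-2.4, 1.9, 3.6]
grip_width: 0.177
grasp_force: 15.0
```

>>> servo_tool(commands=[[0,[-1,0,0],[0,0,0]],[0,[-0.8,0,0],[0,0,0]],[0,[-0.5,0,0],[0,0,0]],[0,[-0.5,0,0],[0,0,0]],[0,[0,0,0],[0,0,0]],[0,[0,0,0],[0,0,0]],[0,[0,0,0],[0,0,0]],[0,[0,0,0],[0,0,0]]])

```text
clock: 35.95
eef_pos: [0.5569, 0.2554, 0.0774]
tcp_rot: [[-1.0, 0.015, -0.001], [0.015, 1.0, -0.001], [0.001, -0.001, -1.0]]
force: [-2.2, 0.7, 5.3]
grip_width: 0.177
grasp_force: 15.0
```

```bash
python3 -c "
from h import *
crank()"
```

```text
t 35.95 tcp [556.9 255.4  77.4] yaw x-axis 179.16 F [-2.2  0.7  5.3] w 15.4 g 15.0
dock [-35.7 150.2  77.4] r 54.8 th 1.577
```

>>> servo_tool(commands=[[0,[-0.7,0,0],[0,0,0]],[0,[-0.7,0,0],[0,0,0]],[0,[-0.6,0,0],[0,0,0]],[0,[0,0,0],[0,0,0]],[0,[0,0,0],[0,0,0]],[0,[0,0,0],[0,0,0]],[0,[0,0,0],[0,0,0]],[0,[0,0,0],[0,0,0]]])

```text
clock: 36.75
eef_pos: [0.5572, 0.2553, 0.0774]
tcp_rot: [[-1.0, 0.015, -0.004], [0.015, 1.0, -0.001], [0.004, -0.001, -1.0]]
force: [-7.7, 2.1, 8.1]
grip_width: 0.174
grasp_force: 15.0
```

```bash
python3 -c "
from h import *
crank()"
```

```text
t 36.75 tcp [557.2 255.3  77.4] yaw x-axis 179.16 F [-7.7  2.1  8.1] w 15.1 g 15.0
dock [-35.4 150.1  77.4] r 54.9 th 1.581
```

>>> servo_tool(commands=[[0,[1,0,0],[0,0,0]],[36,[0,0,0],[0,0,0]],[36,[0,0,0],[0,0,0]],[36,[0,0,0],[0,0,0]],[36,[0,0,-30],[0,0,0]],[36,[0,0,-45],[0,0,0]],[0,[0,0,0],[0,0,0]],[0,[0,0,0],[0,0,0]]])

```text
clock: 37.55
eef_pos: [0.5588, 0.2559, 0.1534]
tcp_rot: [[-1.0, 0.015, 0.002], [0.015, 1.0, 0.002], [-0.002, 0.002, -1.0]]
force: [-0.6, -0.3, -1.6]
grip_width: 0.311
grasp_force: 0.0
```

Run:
```python
from h import *
import pickle
crank(); w=pickle.load(open('w7.pkl','rb'))
for z in(.03,.06): print(inv(unproj(w,np.array([(287,120),(325,175),(320,120),(379,242)])/1.5625,z)*1000).round())
P=dk([-131,284,0]); go([P[0],P[1],66],179.28)
```

```text
t 37.55 tcp [558.8 255.9 153.4] yaw x-axis 179.14 F [-0.6 -0.3 -1.6] w 27.1 g 0.0
dock [-33.8 150.8 153.4] r 54.3 th 1.612
[[-156.  237.   30.]
 [-129.  255.   30.]
 [-156.  254.   30.]
 [ -93.  284.   30.]]
[[-154.  243.   60.]
 [-129.  259.   60.]
 [-154.  258.   60.]
 [ -98.  284.   60.]]
shift(tool now) [ 97.7 132.8  87.4] shift(target axes) [ 97.2 133.2  87.4] rotvec [ 0.0019  0.002  -0.0025]
```

>>> servo_tool(commands=[[0,[24.3,33.7,0],[0.002,0.002,-0.0025]],[0,[24.3,33.7,0],[0,0,0]],[0,[24.3,33.7,0],[0,0,0]],[0,[24.3,33.7,0],[0,0,0]],[0,[0,0,0],[0,0,0]],[0,[0,0,35],[0,0,0]],[0,[0,0,35],[0,0,0]],[0,[0,0,17],[0,0,0]]])

```text
clock: 38.35
eef_pos: [0.4609, 0.3888, 0.0607]
tcp_rot: [[-1.0, 0.013, -0.007], [0.013, 1.0, -0.008], [0.007, -0.008, -1.0]]
force: [-0.1, -0.3, -0.7]
grip_width: 0.007
grasp_force: 0.0
```

>>> servo_tool(commands=[[0,[0,0,0],[0,0,0]],[0,[0,0,0],[0,0,0]],[0,[0,0,0],[0,0,0]],[0,[0,0,0],[0,0,0]],[0,[0,0,0],[0,0,0]],[0,[0,0,0],[0,0,0]],[0,[0,0,0],[0,0,0]],[0,[0,0,0],[0,0,0]]])

```text
clock: 39.15
eef_pos: [0.4626, 0.3916, 0.0655]
tcp_rot: [[-1.0, 0.012, -0.002], [0.012, 1.0, -0.002], [0.002, -0.002, -1.0]]
force: [0.1, -0.4, -0.7]
grip_width: 0.002
grasp_force: 0.0
```

```bash
python3 -c "
from h import *
crank()"
```

```text
t 39.15 tcp [462.6 391.6  65.5] yaw x-axis 179.31 F [ 0.1 -0.4 -0.7] w 0.2 g 0.0
dock [-131.7  285.2   65.5] r 124.8 th -0.698
```

>>> servo_tool(commands=[[0,[-5,0,0],[0,0,0]],[0,[-5,0,0],[0,0,0]],[0,[-5,0,0],[0,0,0]],[0,[-4,0,0],[0,0,0]],[0,[-4,0,0],[0,0,0]],[0,[-4,0,0],[0,0,0]],[0,[-4,0,0],[0,0,0]],[0,[-3,0,0],[0,0,0]]])

```text
clock: 39.95
eef_pos: [0.497, 0.3923, 0.0653]
tcp_rot: [[-1.0, 0.012, -0.002], [0.012, 1.0, -0.0], [0.002, -0.0, -1.0]]
force: [-6.7, 5.2, 2.8]
grip_width: 0.004
grasp_force: 4.1
```

>>> servo_tool(commands=[[0,[0,0,0],[0,0,0]],[0,[0,0,0],[0,0,0]],[0,[10,0,0],[0,0,0]],[0,[10,0,0],[0,0,0]],[0,[0,0,-40],[0,0,0]],[0,[0,0,-45],[0,0,0]],[0,[0,0,-45],[0,0,0]],[0,[0,0,0],[0,0,0]]])

```text
clock: 40.75
eef_pos: [0.4791, 0.3936, 0.2031]
tcp_rot: [[-1.0, 0.011, 0.008], [0.011, 1.0, 0.007], [-0.008, 0.007, -1.0]]
force: [-0.1, -0.4, 0.5]
grip_width: 0.004
grasp_force: 0.0
```

>>> servo_tool(commands=[[0,[0,-40,-20],[0,0,0]],[0,[0,-40,-20],[0,0,0]],[0,[0,-40,0],[0,0,0]],[0,[0,0,0],[0,0,0]],[0,[0,0,0],[0,0,0]],[0,[0,0,0],[0,0,0]],[0,[0,0,0],[0,0,0]],[0,[0,0,0],[0,0,0]]])

```text
clock: 41.55
eef_pos: [0.4754, 0.2724, 0.235]
tcp_rot: [[-1.0, 0.011, -0.003], [0.011, 1.0, -0.003], [0.003, -0.003, -1.0]]
force: [0.7, 0.7, -0.6]
grip_width: 0.008
grasp_force: 0.0
```

Run:
```python
from h import *
crank(); w=cam('wrist'); t=cam('top')
import pickle; pickle.dump((w,t),open('w8.pkl','wb'))
im=np.zeros((600,800,3),np.uint8); im[:400,:]=cv2.resize(w['image'][:256,:,::-1],(800,400)); im[400:,:400]=cv2.resize(t['image'][110:220,90:310,::-1],(400,200)); im[400:,400:]=cv2.resize(t['image'][130:210,290:450,::-1],(400,200)); cv2.imwrite('pics/w8.png',im)
print(proj(w,np.array([dk([-81,289.5,97]),dk([-104.7,282,97]),dk([-36,150,110]),dk([-62,104,40]),dk([-62,14,40]),dk([-62,-76,40])])/1000)*1.5625)
```

```text
t 41.55 tcp [475.4 272.4 235. ] yaw x-axis 179.37 F [ 0.7  0.7 -0.6] w 0.7 g 0.0
dock [-117.4  166.2  235. ] r 90.2 th 0.445
[[588.59205543 342.26483025]
 [580.45819222 306.31939109]
 [368.70760648 415.71361867]
 [312.35235509 339.65775259]
 [193.40296196 339.37366741]
 [ 74.5700125  339.08986032]]
```

View pics/w8.png

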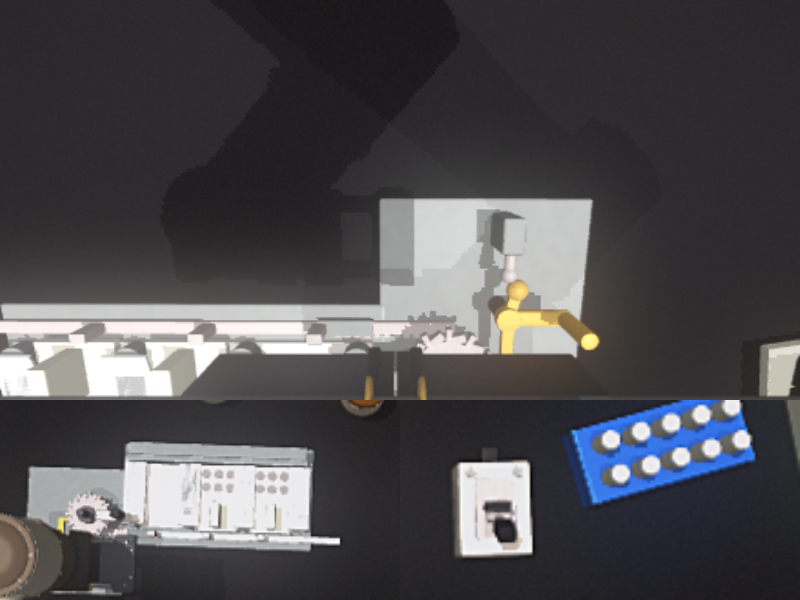

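>>> servo_tool(commands=[[0,[-13.2,-47.2,-2.7],[0,0,0]],[0,[-13.2,-47.2,-2.7],[0,0,0]],[0,[-13.2,-47.2,-2.7],[0,0,0]],[0,[-13.2,-47.2,-2.7],[0,0,0]],[0,[-13.2,-47.2,-2.7],[0,0,0]],[0,[-13.2,-47.2,-2.7],[0,0,0]],[0,[-13.2,-47.2,-2.7],[0,0,0]],[0,[-13.2,-47.2,-2.7],[0,0,0]]])

```text
clock: 42.45
eef_pos: [0.577, -0.1089, 0.2577]
tcp_rot: [[-1.0, 0.012, -0.002], [0.012, 1.0, -0.002], [0.002, -0.002, -1.0]]
force: [0.6, 0.5, 0.1]
grip_width: 0.004
grasp_force: 0.0
```

>>> servo_tool(commands=[[60,[-13.2,-47.2,-2.7],[0,0,0]],[60,[-13.2,-47.2,-2.7],[0,0,0]],[60,[-13.2,-47.2,-2.7],[0,0,0]],[60,[0,0,0],[0,0,0]],[60,[0,0,0],[0,0,0]],[60,[0,0,0],[0,0,0]],[60,[0,0,0],[0,0,0]],[60,[0,0,0],[0,0,0]]])

```text
clock: 43.25
eef_pos: [0.6145, -0.2479, 0.2664]
tcp_rot: [[-1.0, 0.01, -0.002], [0.01, 1.0, -0.002], [0.002, -0.002, -1.0]]
force: [0.0, -0.7, -0.3]
grip_width: 0.637
grasp_force: 0.0
```

Run:
```python
from h import *
import pickle
w0,t=pickle.load(open('w8.pkl','rb')); L=np.array([(55,42.5,58),(55,-42.5,58),(-55,-42.5,58),(-55,42.5,58)])/1000
uv=np.array([(454,461),(532,461),(532,555),(455,555)]); uv=np.c_[290+(uv[:,0]-400)/2.5,130+(uv[:,1]-400)/2.5]
x,r=fit([(t,L,uv)],(.571,-.247,0)); print(x[:2]*1000,np.degrees(x[2]),r.round(1).tolist())
st(); w=cam('wrist'); pickle.dump((w,x),open('w9.pkl','wb')); save(w,'w9.png')
R,tt=pose(x); print(proj(w,L@R.T+tt)*1.5625, proj(w,R@[-.030,0,.121]+tt)*1.5625)
```

```text
[ 570.4359715  -246.53510611] 1.3954496363937028 [[1.1, 0.1], [-1.2, 0.1], [-0.9, -0.1], [0.9, -0.1]]
t 43.25 tcp [ 614.5 -247.9  266.4] yaw x-axis 179.41 F [ 0.  -0.7 -0.3] w 55.4 g 0.0
w9.png scale 1.5625
[[454.33717291 276.18431009]
 [342.31414534 279.91119778]
 [332.60125821 126.97683131]
 [453.83738905 122.53904115]] [[394.103685   161.05910889]]
```

View pics/w9.png

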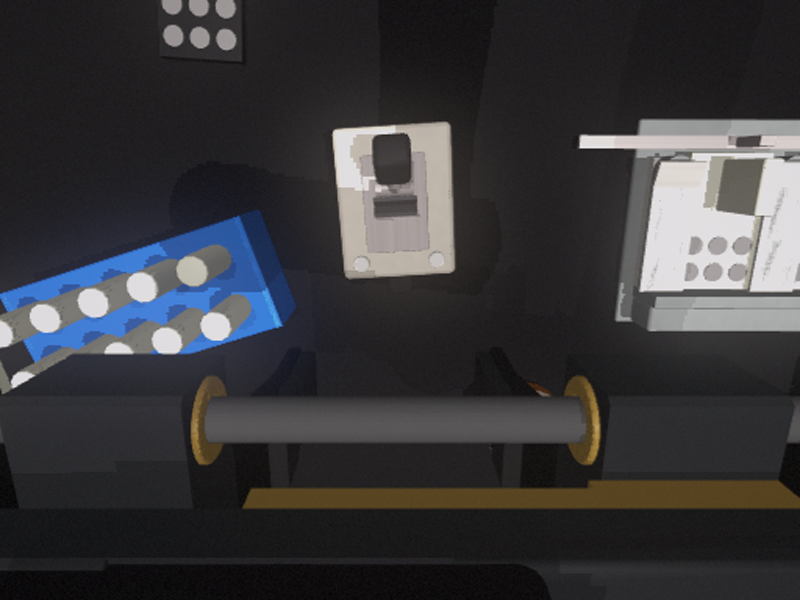

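Run:
```python
from h import *
import pickle
w,x=pickle.load(open('w9.pkl','rb')); L=np.array([(55,42.5,58),(55,-42.5,58),(-55,-42.5,58),(-55,42.5,58)])/1000
x2,r=fit([(w,L,np.array([(455,272),(345,278),(333,129),(451,122)])/1.5625),(w,np.array([[-.030,0,.121]]),np.array([[392.5,160]])/1.5625)],x); print(x2[:2]*1000,np.degrees(x2[2]),r.round(1).tolist())
x=x2; pickle.dump(x,open('box.pkl','wb'))
R,t=pose(x); a=-.4; u=R@[np.sin(a),0,np.cos(a)]; h=t+[0,0,.05]; y=R@[0,1,0]; T=np.c_[np.cross(y,-u),y,-u]
s=st(); Q=s['tcp_rot']; print('rot',(cv2.Rodrigues(Q.T@T)[0].ravel()).round(4))
for d in(.122,.063): P=h+d*u; print(d,P*1000,'world shift',(P-s['eef_pos']).round(4)*1000,'in T',(T.T@(P-s['eef_pos'])*1000).round(1),'in Q',(Q.T@(P-s['eef_pos'])*1000).round(1))
```

```text
[ 569.85131473 -246.55910623] 2.7404193393173615 [[0.6, 1.3], [-0.6, 1.5], [-1.4, -0.8], [0.6, -1.1], [0.2, 0.1]]
t 43.3 tcp [ 614.6 -248.   266.4] yaw x-axis 179.4 F [-0.8 -0.8  0. ] w 57.1 g 0.0
rot [-0.0136 -0.4014 -0.0571]
0.122 [ 522.39660853 -248.83056589  162.36944127] world shift [ -92.2   -0.8 -104.1] in T [125.4   3.6  60. ] in Q [ 92.   -1.6 104.2]
0.063 [ 545.34601563 -247.7320731   108.02684262] world shift [ -69.2    0.3 -158.4] in T [125.4   3.6 119. ] in Q [ 6.900e+01 -1.000e-01  1.585e+02]
```

>>> servo_tool(commands=[[50,[0,0,0],[-0.0045,-0.134,-0.019]],[50,[0,0,0],[-0.0045,-0.134,-0.019]],[50,[0,0,0],[-0.0045,-0.134,-0.019]],[50,[41.8,1.2,20],[0,0,0]],[50,[41.8,1.2,20],[0,0,0]],[50,[41.8,1.2,20],[0,0,0]],[50,[0,0,0],[0,0,0]],[50,[0,0,0],[0,0,0]]], force=50)

```text
clock: 44.1
eef_pos: [0.5219, -0.2496, 0.162]
tcp_rot: [[-0.92, -0.047, 0.389], [-0.043, 0.999, 0.018], [-0.389, -0.001, -0.921]]
force: [0.8, -0.1, 1.0]
grip_width: 0.576
grasp_force: 0.0
```

```bash
cat >> h.py <<'E'
def tog(a,d):
    import pickle
    x=pickle.load(open('box.pkl','rb')); R,t=pose(x); h=t+[0,0,.05]; s=st(); Q=s['tcp_rot']
    v=R.T@(s['eef_pos']-h); print('angle of TCP',np.arctan2(v[0],v[2]).round(3),'radius',(np.hypot(v[0],v[2])*1000).round(1),'y',(v[1]*1000).round(1),'tool lean',np.arctan2(-(R.T@Q)[0,2],-(R.T@Q)[2,2]).round(3))
    u=R@[np.sin(a),0,np.cos(a)]; y=R@[0,1,0]; T=np.c_[np.cross(y,-u),y,-u]; P=h+d*u
    print('rot',cv2.Rodrigues(Q.T@T)[0].ravel().round(4),'shift',(Q.T@(P-s['eef_pos'])*1000).round(1))
E
python3 -c "
from h import *
tog(-.4,.063)"
```

```text
t 44.1 tcp [ 521.9 -249.6  162. ] yaw x-axis -177.3 F [ 0.8 -0.1  1. ] w 50.1 g 0.0
angle of TCP -0.405 radius 121.8 y -0.7 tool lean -0.4
rot [-0.0009 -0.0003 -0.0007] shift [-0.7  0.8 58.8]
```

Descend and grip.

>>> servo_tool(commands=[[50,[-0.7,0.8,20],[0,0,0]],[50,[0,0,20],[0,0,0]],[50,[0,0,18.8],[0,0,0]],[50,[0,0,0],[0,0,0]],[0,[0,0,0],[0,0,0]],[0,[0,0,0],[0,0,0]],[0,[0,0,0],[0,0,0]],[0,[0,0,0],[0,0,0]]])

```text
clock: 44.9
eef_pos: [0.546, -0.2481, 0.1091]
tcp_rot: [[-0.919, -0.046, 0.391], [-0.043, 0.999, 0.017], [-0.391, -0.001, -0.92]]
force: [-0.9, -0.1, 0.2]
grip_width: 0.293
grasp_force: 0.0
```

>>> servo_tool(commands=[[0,[0,0,0],[0,0,0]],[0,[0,0,0],[0,0,0]],[0,[0,0,0],[0,0,0]],[0,[0,0,0],[0,0,0]],[0,[0,0,0],[0,0,0]],[0,[0,0,0],[0,0,0]],[0,[0,0,0],[0,0,0]],[0,[0,0,0],[0,0,0]]])

```text
clock: 45.7
eef_pos: [0.5461, -0.2485, 0.1089]
tcp_rot: [[-0.919, -0.046, 0.39], [-0.043, 0.999, 0.017], [-0.391, -0.001, -0.92]]
force: [-3.2, -2.6, 6.2]
grip_width: 0.248
grasp_force: 50.0
```

```bash
python3 -c "
from h import *
tog(-.4,.063)"
```

```text
t 45.7 tcp [ 546.1 -248.5  108.9] yaw x-axis -177.33 F [-3.2 -2.6  6.2] w 21.6 g 50.0
angle of TCP -0.384 radius 63.6 y -0.8 tool lean -0.402
rot [-0.0017  0.0015 -0.0011] shift [1.  0.8 0.6]
```

Gripped 22 mm knob. Pull out 13 mm along the bat.

>>> servo_tool(commands=[[0,[0,0,-3],[0,0,0]],[0,[0,0,-3],[0,0,0]],[0,[0,0,-3],[0,0,0]],[0,[0,0,-3],[0,0,0]],[0,[0,0,-2],[0,0,0]],[0,[0,0,0],[0,0,0]],[0,[0,0,0],[0,0,0]],[0,[0,0,0],[0,0,0]]])

```text
clock: 46.5
eef_pos: [0.5411, -0.2486, 0.1204]
tcp_rot: [[-0.92, -0.046, 0.39], [-0.042, 0.999, 0.017], [-0.39, -0.001, -0.921]]
force: [3.6, -4.7, -4.7]
grip_width: 0.251
grasp_force: 50.0
```

```bash
python3 -c "
from h import *
tog(-.4,.077)"
```

```text
t 46.5 tcp [ 541.1 -248.6  120.4] yaw x-axis -177.36 F [ 3.6 -4.7 -4.7] w 21.8 g 50.0
angle of TCP -0.389 radius 76.1 y -0.7 tool lean -0.401
rot [-0.0016  0.0011 -0.0017] shift [ 0.8  0.7 -0.9]
```

>>> servo_tool(commands=[[0,[-7.6,0,0.3],[0,0.1,0]],[0,[-7.6,0,0.3],[0,0.1,0]],[0,[-7.6,0,0.3],[0,0.1,0]],[0,[-7.6,0,0.3],[0,0.1,0]],[0,[-7.6,0,0.4],[0,0.1,0]],[0,[-7.6,0,0.4],[0,0.1,0]],[0,[-7.6,0,0.4],[0,0.1,0]],[0,[-7.6,0,0.4],[0,0.1,0]]])

```text
clock: 47.3
eef_pos: [0.5993, -0.2458, 0.1193]
tcp_rot: [[-0.918, -0.046, -0.394], [-0.042, 0.999, -0.018], [0.394, -0.0, -0.919]]
force: [0.2, -5.7, -7.1]
grip_width: 0.246
grasp_force: 50.0
```

```bash
python3 -c "
from h import *
tog(.4,.063)"
```

```text
t 47.3 tcp [ 599.3 -245.8  119.3] yaw x-axis -177.38 F [ 0.2 -5.7 -7.1] w 21.4 g 50.0
angle of TCP 0.402 radius 75.3 y -0.6 tool lean 0.405
rot [ 0.0008 -0.0053 -0.0019] shift [ 0.1  0.6 12.3]
```

>>> servo_tool(commands=[[0,[-1.2,0,0],[0,0,0]],[0,[0,0,3],[0,0,0]],[0,[0,0,3],[0,0,0]],[0,[0,0,3],[0,0,0]],[0,[0,0,3],[0,0,0]],[0,[0,0,0],[0,0,0]],[0,[0,0,0],[0,0,0]],[0,[0,0,0],[0,0,0]]])

```text
clock: 48.1
eef_pos: [0.5955, -0.246, 0.1097]
tcp_rot: [[-0.92, -0.046, -0.389], [-0.042, 0.999, -0.018], [0.389, -0.001, -0.921]]
force: [-0.8, -5.0, -3.9]
grip_width: 0.25
grasp_force: 50.0
```

```bash
python3 -c "
from h import *
tog(.4,.063)"
```

```text
t 48.1 tcp [ 595.5 -246.   109.7] yaw x-axis -177.38 F [-0.8 -5.  -3.9] w 21.7 g 50.0
angle of TCP 0.406 radius 65.0 y -0.7 tool lean 0.4
rot [ 0.0002  0.0001 -0.0019] shift [0.4 0.7 2. ]
```

>>> servo_tool(commands=[[0,[0,0,1.5],[0,0,0]],[0,[0,0,0],[0,0,0]],[50,[0,0,0],[0,0,0]],[50,[0,0,0],[0,0,0]],[50,[0,0,0],[0,0,0]],[50,[0,0,-20],[0,0,0]],[50,[0,0,-40],[0,0,0]],[50,[0,0,-40],[0,0,0]]])

```text
clock: 48.9
eef_pos: [0.6342, -0.2431, 0.2016]
tcp_rot: [[-0.92, -0.046, -0.39], [-0.043, 0.999, -0.018], [0.39, 0.001, -0.921]]
force: [0.1, -0.6, 0.5]
grip_width: 0.567
grasp_force: 0.0
```

>>> servo_tool(commands=[[50,[0,0,-30],[0,-0.134,0]],[50,[0,0,-30],[0,-0.134,0]],[50,[0,0,0],[0,-0.132,0]],[50,[0,0,0],[0,0,0]],[50,[0,0,0],[0,0,0]],[50,[0,0,0],[0,0,0]],[50,[0,0,0],[0,0,0]],[50,[0,0,0],[0,0,0]]])

```text
clock: 49.7
eef_pos: [0.6543, -0.2427, 0.2556]
tcp_rot: [[-0.999, -0.046, -0.002], [-0.046, 0.999, 0.0], [0.002, 0.0, -1.0]]
force: [-0.6, 0.8, -0.6]
grip_width: 0.572
grasp_force: 0.0
```

Run:
```python
from h import *
import pickle
st(); w=cam('wrist'); save(w,'w10.png'); x=pickle.load(open('box.pkl','rb')); R,t=pose(x)
def blob(c,pred):
    g=c['image'].max(2); L=np.array([(45,38,58),(45,-38,58),(-50,-38,58),(-50,38,58)])/1000
    m=np.zeros(g.shape,np.uint8); cv2.fillConvexPoly(m,proj(c,L@R.T+t).astype(int),1); m=(m>0)&(g<70)
    n,_,s,ce=cv2.connectedComponentsWithStats(m.astype(np.uint8)); i=np.argsort(-s[1:,4])[:3]+1; print([(s[j].tolist(),ce[j].round(1).tolist()) for j in i])
for nm,a,d in(('off',-.4,.077),('on in',.4,.077),('on out',.4,.091)):
    c=[proj(w,R@(np.array([0,y,50])/1000+np.array([np.sin(a),0,np.cos(a)])*(d+e)+np.array([np.cos(a),0,-np.sin(a)])*k)+t)[0] for y in(-11,11) for e in(-.017,.017) for k in(-.01,.01)]
    print(nm,np.min(c,0).round(1),np.max(c,0).round(1))
blob(w,0)
w0,_=pickle.load(open('w9.pkl','rb')); print('before'); blob(w0,0)
```

```text
t 49.7 tcp [ 654.3 -242.7  255.6] yaw x-axis -177.34 F [-0.6  0.8 -0.6] w 49.8 g 0.0
w10.png scale 1.5625
off [238.3  30.8] [265.7  75. ]
on in [239.2 107.2] [265.1 144.4]
on out [238.6 113.6] [265.7 152.6]
[([240, 109, 24, 27, 621], [251.6, 122.4])]
before
[([239, 86, 24, 32, 700], [250.7, 101.2]), ([249, 128, 18, 3, 37], [257.8, 129.1]), ([240, 129, 8, 3, 12], [243.6, 130.1])]
```

```bash
python3 -c "
from station import arm
print(arm.job_done())"
```

```text
the job is handed in; nothing more can be done
None
```

I handed the job in at about 50 s. There were two cassettes, now home in bays 1 and 2; the comb is closed with the pawl back on the wheel, the power toggle is on with its knob in, and I never steered near the bystanders. I checked the cassettes, comb and pawl in camera pictures and by contact forces, and the toggle only by locating its knob in the last image. The hand-in returned no verdict.

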